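# Turn a glued tea box in a ratchet clamp

### The job

The glue on one pair of sides of the small wooden tea box has set, so turn it round in the ratchet clamp: flip the red direction lever over to release and work the handle back and forth until the jaw has opened, then take the box out and stand it on the cork mat. Let go and take it across its other two sides, so that you can stand it back down between the jaws a quarter turn round, with the pale sides facing the jaws. Then flip the lever back to tighten and work the handle until the box is clamped firmly; move the jaw by the ratchet handle only, and leave everything else on the worktop where it is.

Things in the scene. Friction and masses are not known exactly. Their poses are not given: they have to be found in the camera images.
- clamp: Ratchet clamp fixed to the worktop; bed 90 (x) x 225 (y) x 10 mm thick. Origin on the worktop under the box place. Clamp y is the jaw direction: fixed blue jaw at +y, its face at y = +29 mm; moving jaw and ratchet at -y; clamp x points away from the robot. Jaws 34 wide in x, 14 thick, from the bed up to 70 mm above the worktop. Upright ratchet axis at clamp x = 0, y = -115 mm.
- jaw: Moving blue jaw, 34 x 13 x 60 mm; origin in the middle of its face, 40 mm above the worktop, axes as the clamp's. It slides along clamp y: its y in the clamp is -29 mm at the start, -47 fully open, -17 fully shut; the gap is 29 mm less this y. The ratchet wheel moves it 16 mm per rad: anticlockwise (from above) opens, clockwise closes. Wheel friction (0.2 N m) holds it, also clamped with up to 12 N.
- handle (a joint): Angle of the ratchet handle in rad about the upright ratchet axis, -0.2 to 1.0 (stops), + anticlockwise from above. At 0 the arm points along clamp -x (towards the robot), at +1.57 it would point along clamp -y. Friction 0.1 N m; it stays where it is left. About 3 N at the knob drives the free jaw; it stiffens when the box is clamped, and 8 N at the knob then clamps firmly.
- knob (a point): Middle of the gripping part of the upright round black knob at the end of the handle, 110 mm from the ratchet axis, 95 mm above the worktop. Knob 18 mm dia, from 71 to 114 mm above the worktop; the flat steel arm under it is 22 mm wide with its top at 71 mm.
- ratchet_axis (a point): Point on the ratchet axis, 71 mm above the worktop (top of the handle arm). Its x axis points along the arm towards the knob.
- lever (a joint): Angle of the red direction lever, rad, -0.42 to 0.42, + anticlockwise from above; snaps to either side. Positive = RELEASE: handle anticlockwise drives the wheel and opens the jaw, clockwise free-wheels, clicking. Negative = TIGHTEN: clockwise drives and closes, anticlockwise free-wheels. Resting on a tooth it may read only 0.15. A tooth is 0.35 rad: up to that much stroke is lost before it bites.
- lever_tip (a point): On the red lever's fin, half-way up, 30 mm from its pivot. Fin 38 long x 9 thick x 20 high (74 to 95 mm above the worktop), on top of the handle arm; pivot 54 mm from the ratchet axis, fin pointing from there back to the axis. Seen from the knob looking to the axis, the tip stands 12 mm left of the arm's centre line for RELEASE, 12 mm right for TIGHTEN. About 1.5 N sideways at the tip flips it.
- box_mid (a point): Centre of the closed wooden tea box, 54 (own x) x 58 (own y) x 64 mm high, 0.18 kg: two dark sides face its own +-y (58 mm apart), two pale sides face its own +-x (54 mm apart). At the start it stands on the bed with the dark sides against the jaws; standing on the bed its centre is 42 mm above the worktop, on the mat 36 mm.
- mat_top (a point): Centre of the top of the cork mat, 110 x 110 x 4 mm, fixed on the worktop, at the left of the clamp.
- tin_beans: Bystander: low green and gold food tin, 75 dia x 58 high mm. Origin at the centre of its underside.
- tin_tuna: Bystander: flat food tin, 86 dia x 40 high mm. Origin at the centre of its underside.
- spice_hob: Bystander: glass spice jar with a red cap, 45 dia x 109 high mm. Origin at the centre of its underside.
- salt_shaker: Bystander: glass shaker with a grey domed top, 44 dia x 90 high mm. Origin at the centre of its underside.
- mug_dark: Bystander: dark mug, 92 x 121 x 94 high (with its handle) mm. Origin at the centre of its underside.
- teaspoon: Bystander: metal teaspoon lying flat, 130 x 26 x 11 mm. Origin at the centre of its underside.
- tin_yellow: Bystander: tall square yellow tin with a dark lid, 59 x 59 x 182 high mm. Origin at the centre of its underside.

How it is judged:
By the outcome, as a careful person would: the job done as asked, in the order asked, and still so for the second after the job is handed in, with the robot touching nothing.
It also fails if it takes over 72 s, if anything falls off the work surface, if the arm or the gripper's body presses on something with over 40 N, if the wrist force passes 120 N, or if a joint passes its speed limit or range.

### The arm

A 7-joint arm with a two-finger parallel gripper is mounted at the origin on a cart in front of the work surface, level with it; the furniture and walls round the work are solid. World frame = base frame: x ahead of the robot, y to its left, z up, the work surface at z = 0. Lengths are in m, angles in rad, forces in N, time in s.
With the tool pointing down it reaches from about 0.35 to 0.9 m from the base axis. Payload 8.1 kg.
Tool frame: the origin (TCP) lies on the centre line of the jaws, within the pads' length; the fingertips stand 14 mm ahead of it and the grasp point (between the pads) lies 5 mm behind it (arm.tip_reach is the distance from the TCP to the fingertips, in m); z points along the fingers, y is the direction in which the jaws open and shut (so a half turn about z gives the same grasp; the last joint's range is limited). The gripper opens to 92 mm and grips with 3 to 60 N. Pads are 19 mm wide; open, the fingers measure 130 mm over their backs; the gripper's body (75 mm by 190 mm) begins 47 mm behind the grasp point.
Start: joints at [-1.221, 0.434, 0.025, 1.573, -0.012, 1.134, -0.075], TCP at [0.273, 0.562, 0.241] pointing down, gripper open.
Joint ranges: [-2.62, 2.62], [-0.44, 2.09], [-1.27, 1.32], [0.08, 2.57], [-1.32, 4.46], [0.12, 2], [-2.74, 2.74]. Speed limits (rad/s): [2.22, 2.22, 3.01, 3.01, 3.14, 3.14, 3.14].

### API

Orientations are given as a rotation vector (axis times angle).
In Python, from cell import sensors, vision, arm, nets gives the robot as it stands.
- The arm moves only by the shell command python3 -m handwheel 'ROWS' [FORCE]. ROWS is JSON, a list of rows, each an object of numbers: "tx", "ty", "tz": the shift along the tool's x, y, z in cm; "wx", "wy", "wz": the turn, a rotation vector about the tool's x, y, z in degrees; "claw": the opening, from 0 (shut) to 1 (fully open). A call has 1 to 12 rows; each row is the pose to reach, as a shift and turn from the pose commanded when the call began, along the tool's axes at that moment; what a row does not reach only later rows make up. A row lasts 1/12 s, in which the tool goes at most 41.7 mm and 7.16 degrees, less where a joint would pass 70% of its speed; a pose out of reach is approached as far as the arm can. A call with a gripper value outside its range is refused whole. The fingers move at their own pace and stop on an object; FORCE is the grip in N (left out, the last holds). Time passes only in rows, so rows that repeat a pose let the fingers close. It gives the time, the measured TCP pose, the force and the opening at its end, in the units of the state.
- sensors.observe(): the state, without advancing time (a new reading comes with each control period).
- vision.get_image(name): name is "scene" or "top"; returns (picture, depth): 420x560x3 uint8, blue, green, red; 420x560 float32, m along the optical axis (not along the pixel's ray), 0 where there is no reading.
- vision.camera_model(name): a dict with "K" (3x3 intrinsics, pixels), "k1" (the pictures are not rectified: a ray, as slopes to the right and down, at radius r is drawn at 1 + k1 r^2 times it, then the intrinsics apply), "xyz" and "attitude" of the camera in the world. Camera axes: x right, y down, z forward; pixel columns grow to the right and rows downward; lengths in m; the calibration is good to about 2 mm. A picture is of the moment at which its call begins. camera_model takes no time and is no camera call.
- arm.sign_off(): hands the job in, once; it reports no verdict.
Trained networks look in the newest picture that a camera, given by its name, has taken for a name from the list of things; names that differ only in an ending like _2 or _b are one class to them, and where a whole thing is asked for, a point or a joint stands for the part that bears it (a point fixed in the world has none). Each returns a list of dicts, best first, with "score" (0 to 1); they miss things now and then, are a little off and sometimes report something else, mostly with a low value. They report only what shows in the picture. A call takes as long as a camera call.
- nets.cut_out(label, camera): "region" (420x560 bool, what is visible of it) and "uv" ([column, row] in pixels, amid what is visible of it).
The state is a dict: "clock": time; "joints": joint angles; "dq": joint speeds; "joint_efforts": joint torques, N m; "position": TCP position; "ee_rot": TCP orientation; "force": force on the tool from outside, world axes, zero at the start; "ft_torque": the same for the moment, N m; "width": opening from 0.0 (shut) to 1.0 (fully open).
Only numpy, scipy, OpenCV 4.12 (cv2) and the standard library are available. Lean on these libraries where they do the work, as an engineer would, in place of code of your own. Each camera call takes 0.05 s, during which the arm holds its last target.

## Working session

There is one attempt and no reset: what is moved stays moved. The work goes in short steps, Python scripts to look and compute and a shell command to move; the robot and the scene stay as the last step left them, time stands still between calls to the robot, and variables do not carry over. Pictures are saved under pics/ and viewed, and the job is handed in when it is done.

```bash
ls; mkdir -p pics; python3 - <<'E'
from cell import sensors, vision, arm, nets
import cv2
print(sensors.observe())
for n in ("scene","top"):
    im,d=vision.get_image(n); cv2.imwrite(f"pics/{n}0.png",im); print(vision.camera_model(n))
print(arm.tip_reach)
E
```

```text
pics
{'clock': 0.0, 'joints': array([-1.2206081 ,  0.43521797,  0.02497927,  1.57408752, -0.01160492,
        1.13401782, -0.07508555]), 'dq': array([ 5.85100313e-07, -9.74050706e-04,  1.72325092e-04,  1.94866910e-05,
        3.39456573e-04,  6.83786188e-04,  1.23293604e-03]), 'joint_efforts': array([-6.67128552e-05, -6.67845440e+01,  9.84774716e-01, -3.14468157e+01,
       -6.08104491e-02,  4.28172550e-02,  1.59838828e-04]), 'position': array([0.27325792, 0.56155121, 0.23995186]), 'ee_rot': array([-7.05225698e-01, -3.06119191e+00,  2.46712129e-03]), 'force': array([-0.36993609, -0.36151667,  0.19087079]), 'ft_torque': array([0.00593625, 0.01699436, 0.01852889]), 'width': 0.9991952345897894}
{'K': array([[412.61552039,   0.        , 280.58990888],
       [  0.        , 412.61552039, 210.22952544],
       [  0.        ,   0.        ,   1.        ]]), 'k1': -0.04257814120835346, 'xyz': array([ 0.04329563, -0.44819824,  0.88545045]), 'attitude': array([-2.26210822,  1.01119795, -0.3733529 ])}
{'K': array([[437.1339823 ,   0.        , 276.52322279],
       [  0.        , 437.1339823 , 211.86850778],
       [  0.        ,   0.        ,   1.        ]]), 'k1': -0.05306645240268346, 'xyz': array([0.42339733, 0.01507015, 0.99868956]), 'attitude': array([-2.10906504,  2.15620564, -0.14582437])}
0.014
```

View pics/scene0.png

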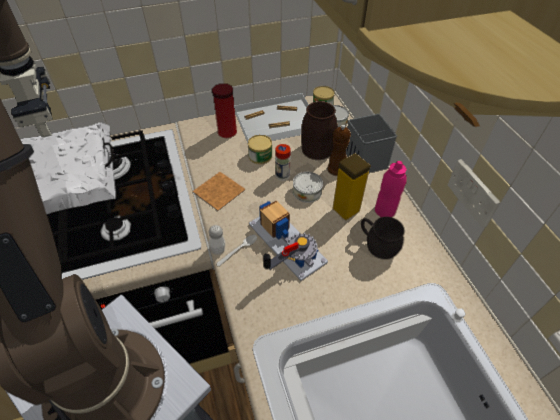

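View pics/top0.png

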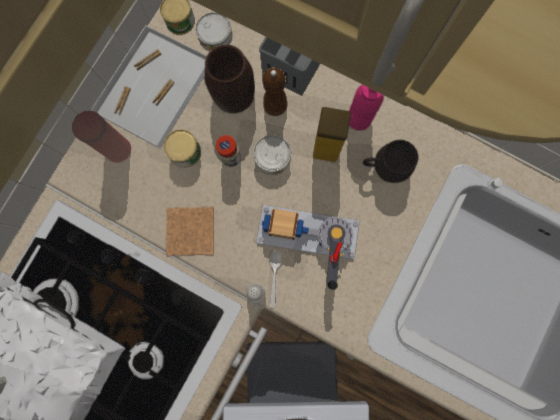

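The top view shows the clamp at about (308,232), with the box at (284,224), the handle pointing down to the knob at (332,285) and the red lever at (336,253). The mat is at (190,231), the spoon at (275,275) and the shaker at (255,293). Next I'll measure these.

```bash
cat > h.py <<'E'
from cell import sensors, vision, arm, nets
import numpy as np, cv2
from scipy.spatial.transform import Rotation as R
def cam(n):
    m=vision.camera_model(n); return m['K'],m['k1'],np.array(m['xyz']),R.from_rotvec(m['attitude']).as_matrix()
def rays(n,uv):
    K,k1,c,Rm=cam(n); uv=np.atleast_2d(np.asarray(uv,float))
    d=np.stack([(uv[:,0]-K[0,2])/K[0,0],(uv[:,1]-K[1,2])/K[1,1]],1)
    s=d.copy()
    for _ in range(20): s=d/(1+k1*(s**2).sum(1,keepdims=True))
    return c,np.c_[s,np.ones(len(s))],Rm
def at_z(n,uv,z):
    c,s,Rm=rays(n,uv); w=s@Rm.T; return c+w*((z-c[2])/w[:,2])[:,None]
def cloud(n,mask,depth):
    v,u=np.nonzero(mask&(depth>0)); c,s,Rm=rays(n,np.c_[u,v]); return c+(s*depth[v,u][:,None])@Rm.T, np.c_[u,v]
def proj(n,p):
    K,k1,c,Rm=cam(n); q=(np.atleast_2d(p)-c)@Rm; s=q[:,:2]/q[:,2:]
    s=s*(1+k1*(s**2).sum(1,keepdims=True)); return s*[K[0,0],K[1,1]]+[K[0,2],K[1,2]]
E
python3 - <<'E'
from h import *
for cn in ("top","scene"):
    im,d=vision.get_image(cn)
    np.save(f"pics/{cn}_d.npy",d)
    for l in ["clamp","jaw","handle","knob","lever_tip","lever","box_mid","mat_top","salt_shaker","teaspoon","tin_yellow","tin_tuna","mug_dark","spice_hob","tin_beans"]:
        r=nets.cut_out(l,cn)
        if not r: print(cn,l,None); continue
        r=r[0]; P,_=cloud(cn,r['region'],d)
        np.savez_compressed(f"pics/{cn}_{l}.npz",m=r['region'])
        zt=np.percentile(P[:,2],97) if len(P) else 0
        T=P[P[:,2]>zt-0.008]
        print(cn,l,round(r['score'],2),np.round(r['uv'],1),len(P),'z',zt.round(3),'top mean',T.mean(0).round(4),'lo',np.percentile(P,2,axis=0).round(3),'hi',np.percentile(P,98,axis=0).round(3))
print(sensors.observe()['clock'])
E
```

```text
top clamp 0.72 [320.9 238.5] 3397 z 0.095 top mean [ 0.4488 -0.0869  0.1023] lo [ 0.417 -0.145  0.007] hi [0.582 0.069 0.098]
top jaw 0.7 [318.3 237.9] 3419 z 0.094 top mean [ 0.4523 -0.0874  0.1018] lo [ 0.421 -0.145  0.007] hi [0.583 0.069 0.096]
top handle 0.84 [332.8 251.1] 709 z 0.114 top mean [ 0.4123 -0.0793  0.1138] lo [ 0.409 -0.11   0.06 ] hi [ 0.534 -0.074  0.115]
top knob None
top lever_tip 0.63 [335.2 253.1] 120 z 0.097 top mean [ 0.4808 -0.0933  0.0944] lo [ 0.461 -0.101  0.071] hi [ 0.496 -0.082  0.097]
top lever 0.18 [329.8 132.2] 1525 z 0.184 top mean [ 0.7237 -0.0873  0.1819] lo [ 0.693 -0.115  0.008] hi [ 0.755 -0.056  0.184]
top box_mid 0.97 [282.  220.3] 773 z 0.077 top mean [0.5451 0.0168 0.0744] lo [ 0.516 -0.011  0.012] hi [0.574 0.047 0.078]
top mat_top 0.93 [189.9 229.3] 2242 z 0.007 top mean [0.5409 0.2332 0.0042] lo [0.488 0.18  0.   ] hi [0.594 0.286 0.008]
top salt_shaker 0.52 [255.7 292.2] 361 z 0.091 top mean [0.398  0.0796 0.087 ] lo [ 0.376  0.059 -0.002] hi [0.418 0.1   0.091]
top teaspoon 0.75 [321.3 237.4] 3593 z 0.095 top mean [ 0.4488 -0.0869  0
[... 1909 characters left out ...]
62] lo [ 0.365  0.028 -0.   ] hi [0.485 0.047 0.012]
scene tin_yellow 0.61 [348.1 185.1] 1681 z 0.183 top mean [ 0.7193 -0.0923  0.1814] lo [ 0.69  -0.122  0.01 ] hi [ 0.744 -0.061  0.184]
scene tin_tuna 0.56 [307.3 183.8] 802 z 0.04 top mean [0.7061 0.0374 0.0368] lo [ 0.664 -0.004  0.001] hi [0.749 0.077 0.041]
scene mug_dark 0.66 [388.6 237.5] 1412 z 0.092 top mean [ 0.6789 -0.2381  0.09  ] lo [ 0.632 -0.281  0.001] hi [ 0.72  -0.173  0.093]
scene spice_hob 0.6 [282.3 161.5] 514 z 0.111 top mean [0.7031 0.1311 0.1083] lo [0.683 0.11  0.005] hi [0.72  0.148 0.111]
scene tin_beans 0.9 [261.3 150.9] 631 z 0.059 top mean [0.7243 0.2434 0.0555] lo [0.688 0.207 0.003] hi [0.757 0.278 0.059]
1.7
```

```bash
python3 - <<'E'
import cv2
a=cv2.imread("pics/top0.png")[170:310,220:390]; cv2.imwrite("pics/top0c.png",cv2.resize(a,None,fx=4,fy=4,interpolation=2))
a=cv2.imread("pics/scene0.png")[180:290,180:340]; cv2.imwrite("pics/scene0c.png",cv2.resize(a,None,fx=4,fy=4,interpolation=2))
E
```

```text
(no output)
```

View pics/top0c.png

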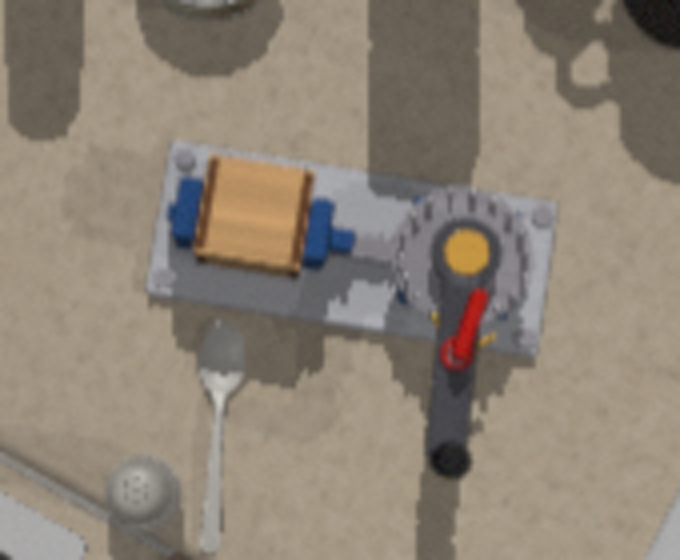

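View pics/scene0c.png

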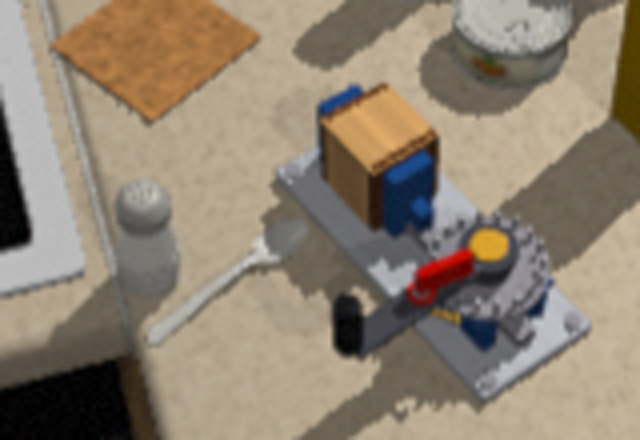

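```bash
python3 - <<'E'
from h import *
T=np.array([[172,142],[555,202],[535,357],[150,297]])/4+[220,170]-.375
S=np.array([[345,112],[590,325],[485,400],[277,172]])/4+[180,180]-.375
for n,c in (("top",T),("scene",S)):
    P=at_z(n,c,0.010)[:,:2]; print(n,P.round(4).tolist(),'mean',P.mean(0).round(4), 'sides',[round(float(np.linalg.norm(P[i]-P[(i+1)%4])),4) for i in range(4)], 'yaw',[round(float(np.degrees(np.arctan2(*(P[i]-P[(i+1)%4])[::-1]))),1) for i in range(4)])
    d=np.load(f"pics/{n}_d.npy")
    for l,zlo,zhi in (("box_mid",.068,.08),("handle",.108,.12),("handle",.066,.074),("handle",.085,.1)):
        m=np.load(f"pics/{n}_{l}.npz")['m']; Q,_=cloud(n,m,d); q=Q[(Q[:,2]>zlo)&(Q[:,2]<zhi)]
        if len(q)<4: print(n,l,len(q));continue
        r=cv2.minAreaRect((q[:,:2]*1000).astype(np.float32)); print(n,l,zlo,len(q),q.mean(0).round(4),'rect',np.round(r[0],1),np.round(r[1],1),round(r[2],1))
    m=np.ones(d.shape,bool);Q,_=cloud(n,m,d)
    b=Q[(Q[:,2]>.095)&(Q[:,2]<.125)&(abs(Q[:,0]-.53)<.03)&(abs(Q[:,1]+.1)<.03)]; print('hub',len(b),b.mean(0) if len(b) else 0, b[:,2].max() if len(b) else 0)
    b=Q[(abs(Q[:,0]-.525)<.012)&(abs(Q[:,1]+.1)<.012)]; print('hubz',np.percentile(b[:,2],[5,50,95]))
E
```

```text
top [[0.594, 0.0629], [0.5541, -0.1548], [0.4665, -0.1393], [0.5052, 0.0768]] mean [ 0.5299 -0.0386] sides [0.2213, 0.089, 0.2195, 0.0899] yaw [79.6, -10.0, -100.2, 171.1]
top box_mid 0.068 686 [0.545  0.0169 0.0743] rect [545.4  17. ] [58.7 54.5] 79.3
top handle 0.108 53 [ 0.4123 -0.0793  0.1138] rect [412.  -79.4] [14.3 14. ] 87.5
top handle 0.066 462 [ 0.4814 -0.0892  0.0713] rect [476.4 -92.7] [ 34.4 121.4] 86.6
top handle 0.085 87 [ 0.477  -0.0922  0.0943] rect [453.4 -84.4] [ 9.9 95.1] 70.9
hub 0 0 0
hubz [0.06949779 0.07246428 0.07536282]
scene [[0.5753, 0.0783], [0.5495, -0.157], [0.4638, -0.1425], [0.5056, 0.076]] mean [ 0.5235 -0.0363] sides [0.2366, 0.0869, 0.2225, 0.0698] yaw [83.7, -9.6, -100.8, -178.2]
scene box_mid 0.068 392 [0.5394 0.0132 0.0736] rect [540.5  11.7] [64.  56.5] 76.0
scene handle 0.108 47 [ 0.4069 -0.0835  0.1134] rect [407.4 -82.8] [15.7 16.2] 14.7
scene handle 0.066 327 [ 0.4769 -0.0945  0.0709] rect [468.5 -87.7] [ 36.4 133.7] 78.2
scene handle 0.085 106 [ 0.4556 -0.0938  0.092 ] rect [447.2 -91.2] [13.8 97.4] 80.5
hub 0 0 0
hubz [0.05242487 0.07175363 0.07380502]
```

```bash
python3 - <<'E'
from h import *
print(at_z("top",[336.4,232.6],.075), at_z("scene",[180+490/4-.4,180+246/4-.4],.075))
# lever tip / pivot
print('tip',at_z("top",np.array([[480,294],[458,352]])/4+[219.6,169.6],.095),'sc',at_z("scene",np.array([[470,258],[424,290]])/4+[179.6,179.6],.095))
s=sensors.observe(); M=R.from_rotvec(s['ee_rot']).as_matrix(); print(M.round(3), s['position'])
# gripper visible?
for n in("top","scene"): print(n,proj(n,s['position']))
E
```

```text
[[ 0.51993537 -0.09577774  0.075     ]] [[ 0.51653957 -0.09869635  0.075     ]]
tip [[ 0.49590007 -0.0990974   0.095     ]
 [ 0.4663131  -0.08655821  0.095     ]] sc [[ 0.49038205 -0.10414043  0.095     ]
 [ 0.45539694 -0.09899453  0.095     ]]
[[-0.899  0.438  0.   ]
 [ 0.438  0.899  0.   ]
 [-0.     0.    -1.   ]] [0.27345172 0.56201957 0.2407347 ]
top [[-27.10982644 371.12048757]]
scene [[ 44.67261927 119.60525581]]
```

```bash
python3 -m handwheel '[{"tx":-50,"ty":-53.5,"tz":4,"wz":-26,"claw":0},{"tx":-50,"ty":-53.5,"tz":4,"wz":-26,"claw":0},{"tx":-50,"ty":-53.5,"tz":4,"wz":-26,"claw":0},{"tx":-50,"ty":-53.5,"tz":4,"wz":-26,"claw":0},{"tx":-50,"ty":-53.5,"tz":4,"wz":-26,"claw":0},{"tx":-50,"ty":-53.5,"tz":4,"wz":-26,"claw":0},{"tx":-50,"ty":-53.5,"tz":4,"wz":-26,"claw":0},{"tx":-50,"ty":-53.5,"tz":4,"wz":-26,"claw":0},{"tx":-50,"ty":-53.5,"tz":4,"wz":-26,"claw":0},{"tx":-50,"ty":-53.5,"tz":4,"wz":-26,"claw":0},{"tx":-50,"ty":-53.5,"tz":4,"wz":-26,"claw":0},{"tx":-50,"ty":-53.5,"tz":4,"wz":-26,"claw":0}]' 20
cat >> h.py <<'E'
def go(x,y,z,ang=None):
    s=sensors.observe(); M=R.from_rotvec(s['ee_rot']).as_matrix(); d=M.T@(np.array([x,y,z])-s['position'])*100
    a=np.degrees(np.arctan2(M[1,1],M[0,1])); print('t',round(s['clock'],2),'pos',s['position'].round(4),'yang',a.round(1),'tool z',M[:,2].round(3),'q7',s['joints'][6].round(2),'-> txyz',d.round(2),'wz', None if ang is None else round(float(-(ang-a)),1),'F',s['force'].round(1),'w',round(s['width'],3))
E
python3 -c "
from h import *
go(.489,-.138,.15,90)"
```

```text
t 1.7 pos [0.2735 0.562  0.2407] yang 64.1 tool z [ 0.  0. -1.] q7 -0.08 -> txyz [-50.01 -53.51   9.07] wz -25.9 F [-0.1  0.   0.3] w 1.0invalid input
```

```bash
python3 -m handwheel --help | head -30; python3 -m handwheel '[{"tx":-25,"ty":-27,"tz":2,"wx":0,"wy":0,"wz":-26,"claw":0}]' 20; echo rc $?
```

```text
clock: 1.78
position: [0.2811, 0.5285, 0.2382]
ee_rot: [-0.506, -3.098, -0.007]
force: [-0.4, -0.5, -0.3]
width: 0.963
rc 0invalid input: not JSON, or not a number
```

```bash
python3 -m handwheel '[{"tx":-30,"ty":-30,"tz":2,"wx":0,"wy":0,"wz":-18,"claw":0},{"tx":-30,"ty":-30,"tz":2,"wx":0,"wy":0,"wz":-18,"claw":0},{"tx":-30,"ty":-30,"tz":2,"wx":0,"wy":0,"wz":-18,"claw":0},{"tx":-30,"ty":-30,"tz":2,"wx":0,"wy":0,"wz":-18,"claw":0},{"tx":-30,"ty":-30,"tz":2,"wx":0,"wy":0,"wz":-18,"claw":0},{"tx":-30,"ty":-30,"tz":2,"wx":0,"wy":0,"wz":-18,"claw":0},{"tx":-30,"ty":-30,"tz":2,"wx":0,"wy":0,"wz":-18,"claw":0},{"tx":-30,"ty":-30,"tz":2,"wx":0,"wy":0,"wz":-18,"claw":0},{"tx":-30,"ty":-30,"tz":2,"wx":0,"wy":0,"wz":-18,"claw":0}]' 20
python3 -c "
from h import *
go(.489,-.138,.15,90)"
```

```text
clock: 2.53
position: [0.4516, 0.1842, 0.2211]
ee_rot: [0.021, 3.141, 0.001]
force: [1.0, 1.0, 0.2]
width: 0.325
t 2.53 pos [0.4516 0.1842 0.2211] yang 89.2 tool z [ 0.001  0.001 -1.   ] q7 1.09 -> txyz [ -4.18 -32.17   7.1 ] wz -0.8 F [1.  1.  0.2] w 0.325
```

```bash
python3 -m handwheel '[{"tx":-4,"ty":-30,"tz":5,"claw":0},{"tx":-4,"ty":-30,"tz":5,"claw":0},{"tx":-4,"ty":-30,"tz":5,"claw":0},{"tx":-4,"ty":-30,"tz":5,"claw":0},{"tx":-4,"ty":-30,"tz":5,"claw":0},{"tx":-4,"ty":-30,"tz":5,"claw":0},{"tx":-4,"ty":-30,"tz":5,"claw":0},{"tx":-4,"ty":-30,"tz":5,"claw":0},{"tx":-4,"ty":-30,"tz":5,"claw":0},{"tx":-4,"ty":-30,"tz":5,"claw":0}]'
python3 - <<'E'
from h import *
im,d=vision.get_image("top"); cv2.imwrite("pics/t1.png",cv2.resize(im[150:330,210:410],None,fx=3,fy=3,interpolation=2))
im,d=vision.get_image("scene"); cv2.imwrite("pics/s1.png",cv2.resize(im[150:330,180:380],None,fx=3,fy=3,interpolation=2))
go(.489,-.138,.093,90)
E
```

```text
t 2.63 pos [0.4538 0.1789 0.2209] yang 88.6 tool z [ 0.001 -0.003 -1.   ] q7 1.09 -> txyz [ -4.26 -31.56  12.88] wz -1.4 F [ 0.3  0.8 -0.2] w 0.237invalid input
```

View pics/t1.png

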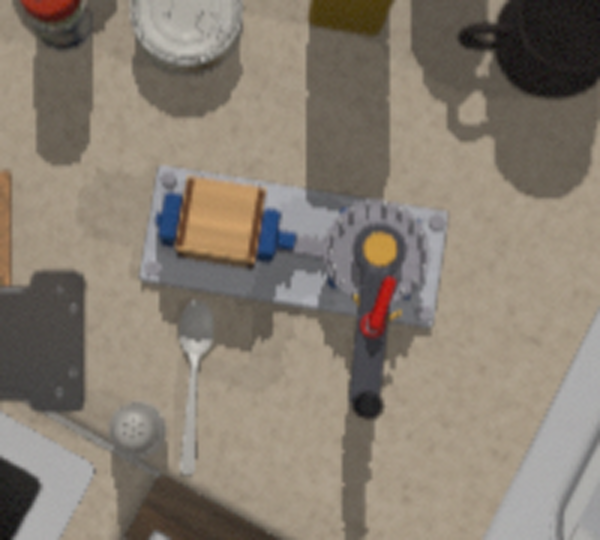

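View pics/s1.png

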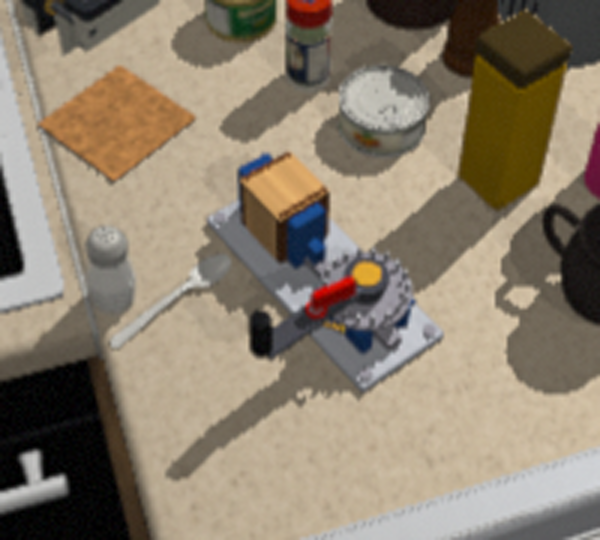

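The gripper has entered the top view at the left, and the clamp is unchanged. The last call was refused because each row needs every key.

```bash
python3 -m handwheel '[{"tx":-3.5,"ty":-31.6,"tz":5,"wx":0,"wy":0,"wz":-1.4,"claw":0},{"tx":-3.5,"ty":-31.6,"tz":5,"wx":0,"wy":0,"wz":-1.4,"claw":0},{"tx":-3.5,"ty":-31.6,"tz":5,"wx":0,"wy":0,"wz":-1.4,"claw":0},{"tx":-3.5,"ty":-31.6,"tz":5,"wx":0,"wy":0,"wz":-1.4,"claw":0},{"tx":-3.5,"ty":-31.6,"tz":5,"wx":0,"wy":0,"wz":-1.4,"claw":0},{"tx":-3.5,"ty":-31.6,"tz":5,"wx":0,"wy":0,"wz":-1.4,"claw":0},{"tx":-3.5,"ty":-31.6,"tz":5,"wx":0,"wy":0,"wz":-1.4,"claw":0},{"tx":-3.5,"ty":-31.6,"tz":5,"wx":0,"wy":0,"wz":-1.4,"claw":0},{"tx":-3.5,"ty":-31.6,"tz":5,"wx":0,"wy":0,"wz":-1.4,"claw":0},{"tx":-3.5,"ty":-31.6,"tz":5,"wx":0,"wy":0,"wz":-1.4,"claw":0}]'
python3 - <<'E'
from h import *
im,d=vision.get_image("top"); cv2.imwrite("pics/t2.png",cv2.resize(im[150:330,210:410],None,fx=3,fy=3,interpolation=2))
im,d=vision.get_image("scene"); cv2.imwrite("pics/s2.png",cv2.resize(im[150:330,180:380],None,fx=3,fy=3,interpolation=2))
go(.489,-.138,.093,90)
s=sensors.observe()
for n,o in (("top",(210,150)),("scene",(180,150))): print(n,(proj(n,s['position']-[0,0,.014])-o)*3)
E
```

```text
clock: 3.47
position: [0.4815, -0.1318, 0.1706]
ee_rot: [0.011, -3.141, 0.001]
force: [0.2, 0.5, 0.3]
width: 0.003
t 3.57 pos [ 0.4818 -0.1291  0.1708] yang 90.7 tool z [ 0.     0.001 -1.   ] q7 1.84 -> txyz [-0.71 -0.9   7.78] wz 0.7 F [-0.9  1.3  0.2] w 0.008
top [[448.36748432 292.11525644]]
scene [[372.6210676  258.86177969]]
```

View pics/t2.png

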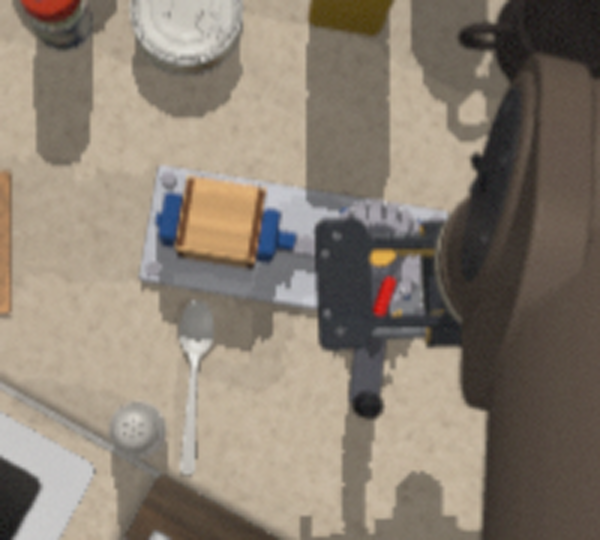

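View pics/s2.png

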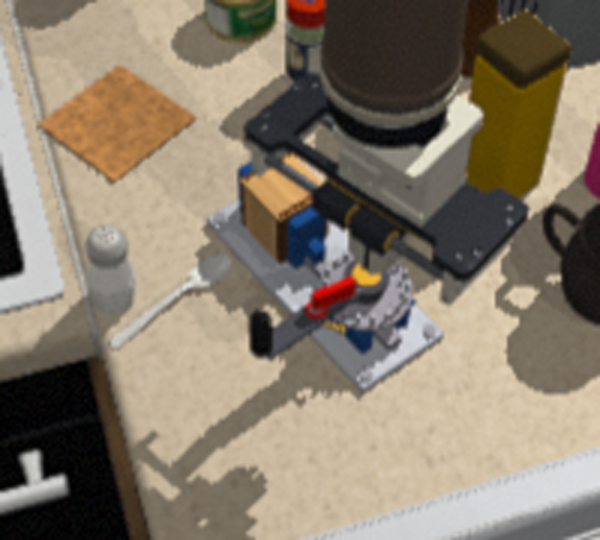

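The top view shows the gripper over the ratchet. In the scene view the closed fingertip is at about (370,255), close to where I projected it. The red lever is still to the right of the arm. Next I'll lower to its right side.

```bash
python3 -m handwheel '[{"tx":-0.7,"ty":-0.9,"tz":3,"wx":0,"wy":0,"wz":0.7,"claw":0},{"tx":-0.7,"ty":-0.9,"tz":6,"wx":0,"wy":0,"wz":0.7,"claw":0},{"tx":-0.7,"ty":-0.9,"tz":7.8,"wx":0,"wy":0,"wz":0.7,"claw":0},{"tx":-0.7,"ty":-0.9,"tz":7.8,"wx":0,"wy":0,"wz":0.7,"claw":0},{"tx":-0.7,"ty":-0.9,"tz":7.8,"wx":0,"wy":0,"wz":0.7,"claw":0}]'
python3 - <<'E'
from h import *
im,d=vision.get_image("scene"); cv2.imwrite("pics/s3.png",cv2.resize(im[200:300,230:330],None,fx=6,fy=6,interpolation=2))
go(.489,-.138,.093,90)
s=sensors.observe()
for n,o in (("scene",(230,200)),): print(n,(proj(n,s['position']-[0,0,.014])-o)*6)
E
```

```text
clock: 3.98
position: [0.4885, -0.1376, 0.0927]
ee_rot: [0.001, -3.14, -0.001]
force: [-0.1, -0.9, -0.4]
width: 0.005
t 4.03 pos [ 0.4893 -0.1381  0.0936] yang 90.0 tool z [ 0.  0. -1.] q7 1.89 -> txyz [0.03 0.01 0.06] wz 0.0 F [-0.4  1.2  0.7] w 0.006
scene [[465.83005999 336.77337028]]
```

View pics/s3.png

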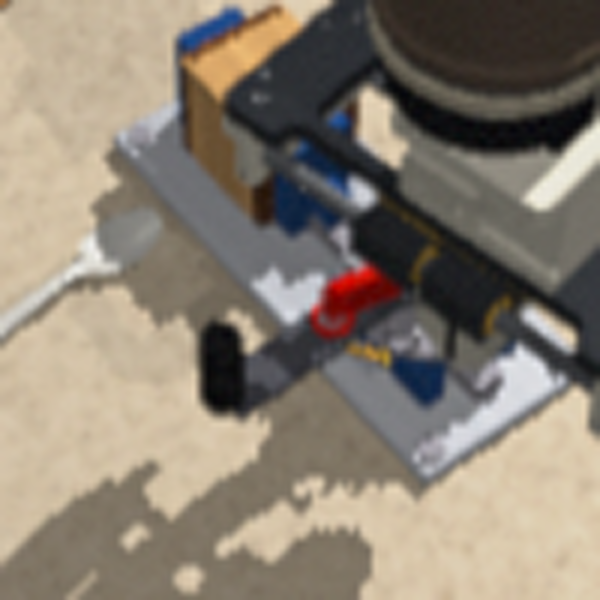

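```bash
python3 -m handwheel '[{"tx":0,"ty":1,"tz":0,"wx":0,"wy":0,"wz":0,"claw":0},{"tx":0,"ty":2,"tz":0,"wx":0,"wy":0,"wz":0,"claw":0},{"tx":0,"ty":2.6,"tz":0,"wx":0,"wy":0,"wz":0,"claw":0},{"tx":0,"ty":2.6,"tz":0,"wx":0,"wy":0,"wz":0,"claw":0}]'
python3 - <<'E'
from h import *
im,d=vision.get_image("scene"); cv2.imwrite("pics/s4.png",cv2.resize(im[200:300,230:330],None,fx=6,fy=6,interpolation=2))
go(.489,-.1,.093,90)
E
```

```text
clock: 4.37
position: [0.4893, -0.1107, 0.0935]
ee_rot: [-0.003, 3.14, 0.002]
force: [0.5, -0.7, -1.1]
width: 0.007
t 4.42 pos [ 0.4891 -0.1117  0.0934] yang 90.1 tool z [ 0.001  0.001 -1.   ] q7 1.84 -> txyz [0.01 1.17 0.04] wz 0.1 F [ 0.   0.1 -0.9] w 0.007
```

View pics/s4.png

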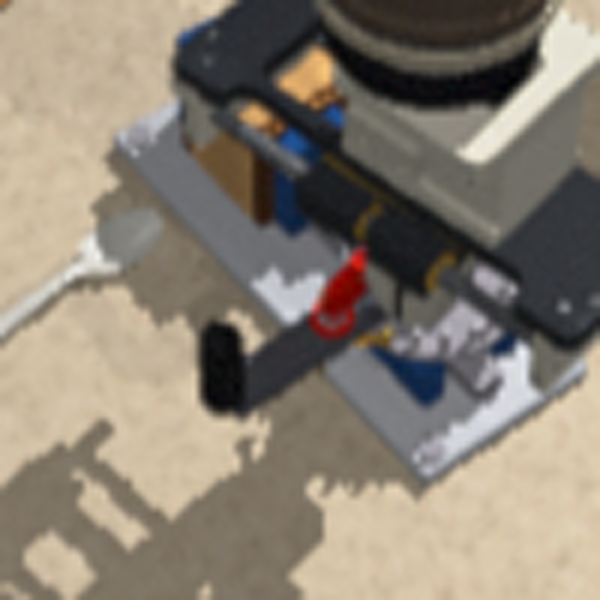

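The lever now points to the left of the arm (tip at (358,262)), which is RELEASE. Next I'll go to the knob.

```bash
python3 -m handwheel '[{"tx":0,"ty":-0.5,"tz":-4,"wx":0,"wy":0,"wz":0,"claw":0.45},{"tx":1.5,"ty":0,"tz":-6,"wx":0,"wy":0,"wz":0,"claw":0.45},{"tx":5,"ty":2,"tz":-6,"wx":0,"wy":0,"wz":0,"claw":0.45},{"tx":7.9,"ty":3,"tz":-6,"wx":0,"wy":0,"wz":0,"claw":0.45},{"tx":7.9,"ty":3,"tz":-6,"wx":0,"wy":0,"wz":0,"claw":0.45},{"tx":7.9,"ty":3,"tz":-6,"wx":0,"wy":0,"wz":0,"claw":0.45}]' 20
python3 - <<'E'
from h import *
im,d=vision.get_image("scene"); cv2.imwrite("pics/s5.png",cv2.resize(im[190:290,220:320],None,fx=6,fy=6,interpolation=2))
im,d=vision.get_image("top"); cv2.imwrite("pics/t5.png",cv2.resize(im[200:300,280:380],None,fx=6,fy=6,interpolation=2))
go(.4097,-.0813,.092,90)
E
```

```text
clock: 4.92
position: [0.4085, -0.0827, 0.1532]
ee_rot: [0.001, 3.141, 0.001]
force: [1.0, -0.1, 0.2]
width: 0.386
t 5.02 pos [ 0.4107 -0.0834  0.1533] yang 89.9 tool z [ 0.002 -0.    -1.   ] q7 1.73 -> txyz [0.11 0.21 6.13] wz -0.1 F [-0.1 -0.6 -0.4] w 0.44
```

View pics/s5.png

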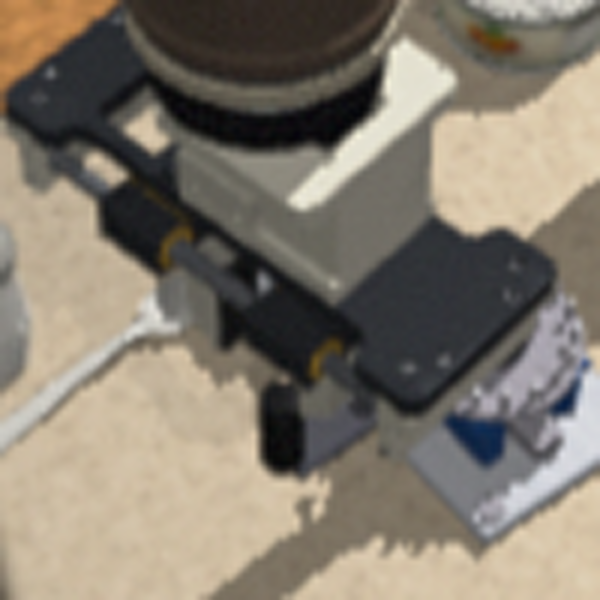

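View pics/t5.png

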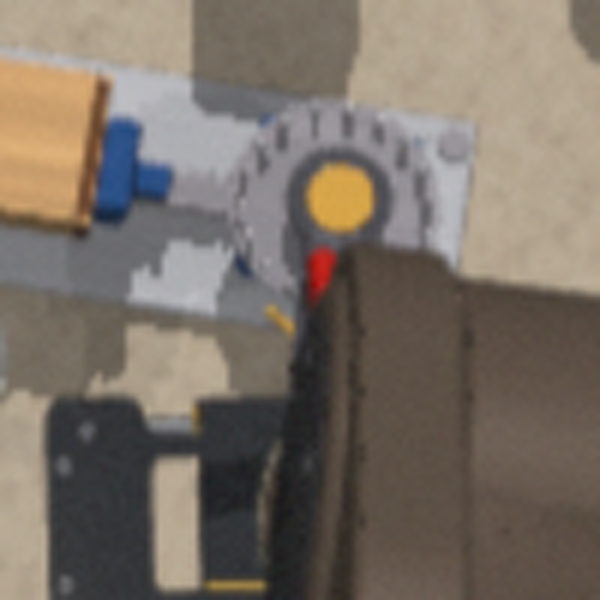

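The lever tip is left of the arm in the top view at (320,275), and the knob is still at (280,430) in the scene crop, between the fingers. I'll descend and grip it.

```bash
python3 -m handwheel '[{"tx":0.1,"ty":0.2,"tz":3,"wx":0,"wy":0,"wz":0,"claw":0.45},{"tx":0.1,"ty":0.2,"tz":6.1,"wx":0,"wy":0,"wz":0,"claw":0.45},{"tx":0.1,"ty":0.2,"tz":6.1,"wx":0,"wy":0,"wz":0,"claw":0.1},{"tx":0.1,"ty":0.2,"tz":6.1,"wx":0,"wy":0,"wz":0,"claw":0.1},{"tx":0.1,"ty":0.2,"tz":6.1,"wx":0,"wy":0,"wz":0,"claw":0.1},{"tx":0.1,"ty":0.2,"tz":6.1,"wx":0,"wy":0,"wz":0,"claw":0.1}]' 20
python3 - <<'E'
from h import *
go(.4097,-.0813,.092,90)
A=np.array([.520,-.0975]);s=sensors.observe();v=s['position'][:2]-A
print(np.linalg.norm(v),np.degrees(np.arctan2(v[1],v[0])))
E
```

```text
clock: 5.52
position: [0.4101, -0.0814, 0.0931]
ee_rot: [0.003, 3.14, -0.0]
force: [0.0, 2.1, -0.4]
width: 0.209
t 5.52 pos [ 0.4101 -0.0814  0.0931] yang 89.9 tool z [ 0.002 -0.    -1.   ] q7 1.77 -> txyz [0.04 0.01 0.11] wz -0.1 F [ 0.   2.1 -0.4] w 0.209
0.11111582689846213 171.6900123654188
```

```bash
cat >> h.py <<'E'
def arc(p0,p_ang_deg_list,r=.1105,A=(.520,-.0975)):
    A=np.array(A); f=np.radians(p_ang_deg_list); P=A+r*np.c_[np.cos(f),np.sin(f)]; d=(P-np.array(p0))*100
    for a,q in zip(p_ang_deg_list,d): print(round(a,1),'tx',round(-q[0],1),'ty',round(q[1],1))
E
python3 -c "
from h import *
arc((.4101,-.0814),np.linspace(171.7,223.5,11))"
```

```text
171.7 tx -0.1 ty -0.0
176.9 tx 0.0 ty -1.0
182.1 tx 0.1 ty -2.0
187.2 tx -0.0 ty -3.0
192.4 tx -0.2 ty -4.0
197.6 tx -0.5 ty -5.0
202.8 tx -0.8 ty -5.9
208.0 tx -1.2 ty -6.8
213.1 tx -1.7 ty -7.7
218.3 tx -2.3 ty -8.5
223.5 tx -3.0 ty -9.2
```

```bash
python3 -m handwheel '[{"tx":0,"ty":-1,"tz":0,"wx":0,"wy":0,"wz":0,"claw":0.1},{"tx":0.1,"ty":-2,"tz":0,"wx":0,"wy":0,"wz":0,"claw":0.1},{"tx":0,"ty":-3,"tz":0,"wx":0,"wy":0,"wz":0,"claw":0.1},{"tx":-0.2,"ty":-4,"tz":0,"wx":0,"wy":0,"wz":0,"claw":0.1},{"tx":-0.5,"ty":-5,"tz":0,"wx":0,"wy":0,"wz":0,"claw":0.1},{"tx":-0.8,"ty":-5.9,"tz":0,"wx":0,"wy":0,"wz":0,"claw":0.1}]'
python3 - <<'E'
from h import *
im,d=vision.get_image("scene"); cv2.imwrite("pics/s6.png",cv2.resize(im[190:310,220:340],None,fx=5,fy=5,interpolation=2))
im,d=vision.get_image("top"); cv2.imwrite("pics/t6.png",cv2.resize(im[190:300,250:370],None,fx=5,fy=5,interpolation=2))
go(.4097,-.0813,.092,90)
A=np.array([.520,-.0975]);s=sensors.observe();v=s['position'][:2]-A
print(np.linalg.norm(v),np.degrees(np.arctan2(v[1],v[0])))
E
```

```text
clock: 6.02
position: [0.4168, -0.1399, 0.093]
ee_rot: [0.001, 3.141, 0.002]
force: [-3.5, 4.6, 3.6]
width: 0.194
t 6.12 pos [ 0.4172 -0.1412  0.093 ] yang 89.9 tool z [ 0.001 -0.    -1.   ] q7 1.91 -> txyz [0.77 5.99 0.1 ] wz -0.1 F [-4.  -0.4  9.4] w 0.191
0.11167943935866673 -156.95996979716142
```

View pics/s6.png

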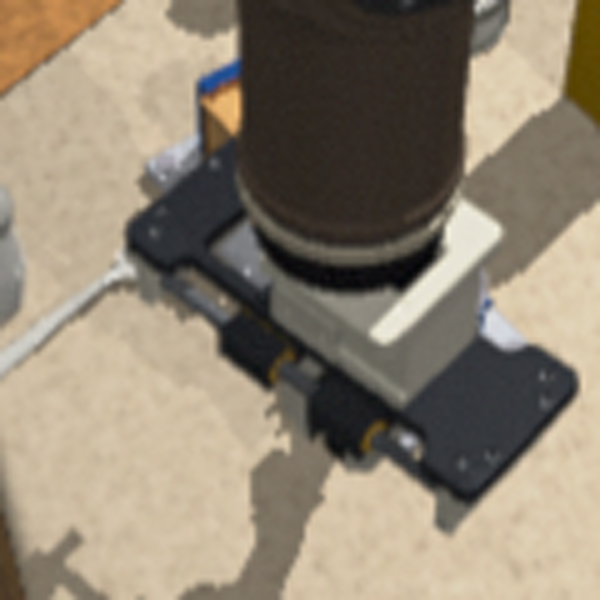

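View pics/t6.png

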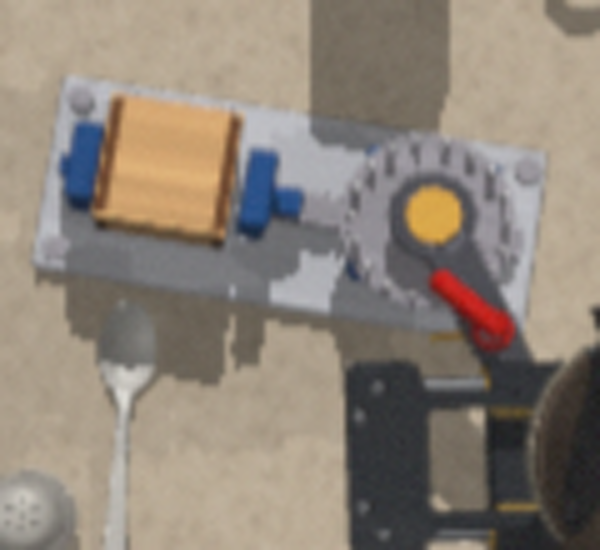

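The jaw has moved off the box: it is at (258,190), with a gap showing beside the box edge at (230,175). The lever still holds at RELEASE, so I'll continue the stroke.

```bash
python3 -m handwheel '[{"tx":-0.4,"ty":-0.9,"tz":0,"wx":0,"wy":0,"wz":0,"claw":0.1},{"tx":-0.9,"ty":-1.8,"tz":0,"wx":0,"wy":0,"wz":0,"claw":0.1},{"tx":-1.5,"ty":-2.6,"tz":0,"wx":0,"wy":0,"wz":0,"claw":0.1},{"tx":-2.2,"ty":-3.3,"tz":0,"wx":0,"wy":0,"wz":0,"claw":0.1},{"tx":-2.2,"ty":-3.3,"tz":0,"wx":0,"wy":0,"wz":0,"claw":0.1}]'
python3 - <<'E'
from h import *
im,d=vision.get_image("top"); cv2.imwrite("pics/t7.png",cv2.resize(im[190:300,250:370],None,fx=5,fy=5,interpolation=2))
go(.4097,-.0813,.092,90)
A=np.array([.520,-.0975]);s=sensors.observe();v=s['position'][:2]-A
print(np.linalg.norm(v),np.degrees(np.arctan2(v[1],v[0])))
E
```

```text
clock: 6.53
position: [0.4401, -0.1738, 0.0929]
ee_rot: [0.003, 3.139, -0.001]
force: [-0.6, 0.4, 7.2]
width: 0.189
t 6.58 pos [ 0.4399 -0.1735  0.0929] yang 89.9 tool z [ 0.002 -0.001 -1.   ] q7 1.98 -> txyz [3.03 9.22 0.08] wz -0.1 F [-0.6 -0.3  8. ] w 0.192
0.11047384292694236 -136.50482911292835
```

View pics/t7.png

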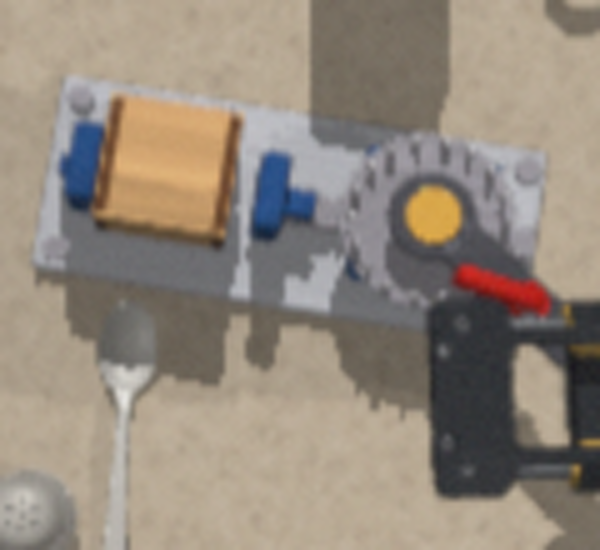

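```bash
python3 -c "
from h import *
arc((.4399,-.1735),np.linspace(223.5,175.5,9))"
```

```text
223.5 tx 0.0 ty -0.0
217.5 tx 0.8 ty 0.9
211.5 tx 1.4 ty 1.8
205.5 tx 2.0 ty 2.8
199.5 tx 2.4 ty 3.9
193.5 tx 2.7 ty 5.0
187.5 tx 2.9 ty 6.2
181.5 tx 3.0 ty 7.3
175.5 tx 3.0 ty 8.5
```

```bash
python3 -m handwheel '[{"tx":0.8,"ty":0.9,"tz":0,"wx":0,"wy":0,"wz":0,"claw":0.1},{"tx":1.4,"ty":1.8,"tz":0,"wx":0,"wy":0,"wz":0,"claw":0.1},{"tx":2.0,"ty":2.8,"tz":0,"wx":0,"wy":0,"wz":0,"claw":0.1},{"tx":2.4,"ty":3.9,"tz":0,"wx":0,"wy":0,"wz":0,"claw":0.1},{"tx":2.7,"ty":5,"tz":0,"wx":0,"wy":0,"wz":0,"claw":0.1},{"tx":2.9,"ty":6.2,"tz":0,"wx":0,"wy":0,"wz":0,"claw":0.1},{"tx":3,"ty":7.3,"tz":0,"wx":0,"wy":0,"wz":0,"claw":0.1},{"tx":3,"ty":8.5,"tz":0,"wx":0,"wy":0,"wz":0,"claw":0.1},{"tx":3,"ty":8.5,"tz":0,"wx":0,"wy":0,"wz":0,"claw":0.1}]'
python3 - <<'E'
from h import *
im,d=vision.get_image("top"); cv2.imwrite("pics/t8.png",cv2.resize(im[190:300,250:370],None,fx=5,fy=5,interpolation=2))
go(.4097,-.0813,.092,90)
A=np.array([.520,-.0975]);s=sensors.observe();v=s['position'][:2]-A
print(np.linalg.norm(v),np.degrees(np.arctan2(v[1],v[0])))
arc(s['position'][:2],np.linspace(175.5,211.5,7))
E
```

```text
clock: 7.33
position: [0.4077, -0.0862, 0.0921]
ee_rot: [-0.0, -3.141, -0.001]
force: [-5.0, -1.0, 4.6]
width: 0.19
t 7.38 pos [ 0.4077 -0.087   0.0921] yang 90.0 tool z [-0.001  0.001 -1.   ] q7 1.79 -> txyz [-0.2   0.57  0.01] wz 0.0 F [-5.5  0.5  7.4] w 0.189
0.11282398331832585 174.66042401163432
175.5 tx -0.2 ty -0.2
181.5 tx -0.2 ty -1.3
187.5 tx -0.3 ty -2.5
193.5 tx -0.5 ty -3.6
199.5 tx -0.8 ty -4.7
205.5 tx -1.3 ty -5.8
211.5 tx -1.8 ty -6.8
```

View pics/t8.png

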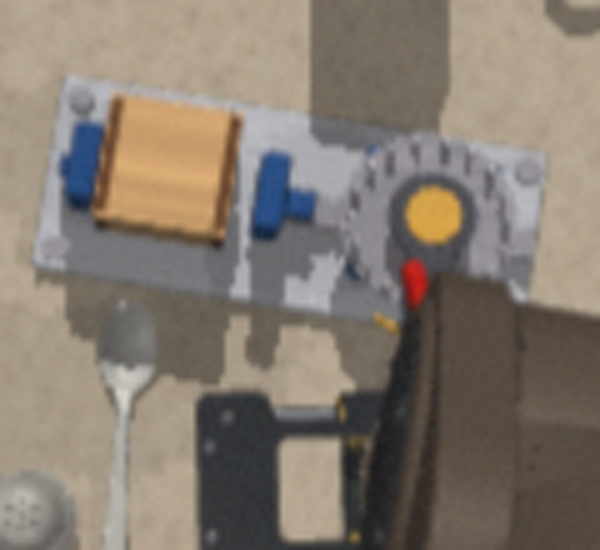

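The jaw stayed put while the handle free-wheeled back, so I'll make a second opening stroke.

```bash
python3 -m handwheel '[{"tx":-0.2,"ty":-1.3,"tz":0,"wx":0,"wy":0,"wz":0,"claw":0.1},{"tx":-0.3,"ty":-2.5,"tz":0,"wx":0,"wy":0,"wz":0,"claw":0.1},{"tx":-0.5,"ty":-3.6,"tz":0,"wx":0,"wy":0,"wz":0,"claw":0.1},{"tx":-0.8,"ty":-4.7,"tz":0,"wx":0,"wy":0,"wz":0,"claw":0.1},{"tx":-1.3,"ty":-5.8,"tz":0,"wx":0,"wy":0,"wz":0,"claw":0.1},{"tx":-1.3,"ty":-5.8,"tz":0,"wx":0,"wy":0,"wz":0,"claw":0.1}]'
python3 - <<'E'
from h import *
im,d=vision.get_image("top"); cv2.imwrite("pics/t9.png",cv2.resize(im[190:300,250:370],None,fx=5,fy=5,interpolation=2))
go(.4097,-.0813,.092,90)
A=np.array([.520,-.0975]);s=sensors.observe();v=s['position'][:2]-A
print(np.linalg.norm(v),np.degrees(np.arctan2(v[1],v[0])))
E
```

```text
clock: 7.88
position: [0.4218, -0.1478, 0.092]
ee_rot: [0.004, 3.141, -0.001]
force: [-4.1, -0.6, 4.4]
width: 0.188
t 7.93 pos [ 0.4215 -0.1472  0.092 ] yang 89.8 tool z [ 0.    -0.001 -1.   ] q7 1.93 -> txyz [ 1.2   6.59 -0.  ] wz -0.2 F [-3.1 -1.9  6.2] w 0.189
0.11030234656657348 -153.2184228540211
```

View pics/t9.png

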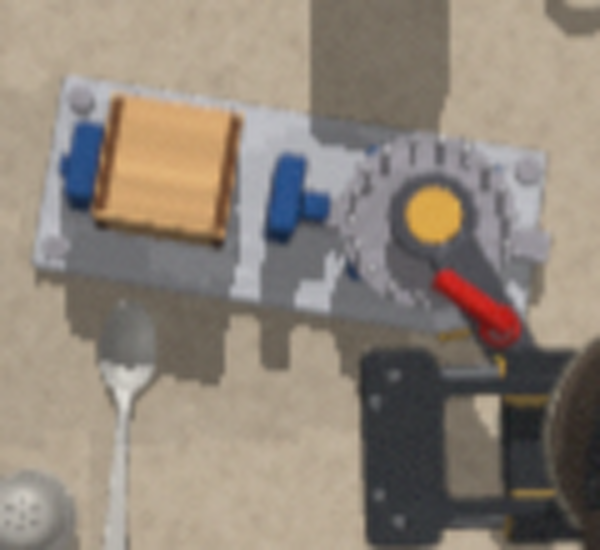

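The gap is now about 15 mm wider than the box. I'll let go of the knob and turn towards the box.

```bash
python3 -m handwheel '[{"tx":0,"ty":0,"tz":0,"wx":0,"wy":0,"wz":0,"claw":0.5},{"tx":0,"ty":0,"tz":0,"wx":0,"wy":0,"wz":0,"claw":0.5},{"tx":0,"ty":0,"tz":-4,"wx":0,"wy":0,"wz":0,"claw":0.5},{"tx":0,"ty":0,"tz":-8,"wx":0,"wy":0,"wz":7,"claw":1},{"tx":-4,"ty":4,"tz":-8,"wx":0,"wy":0,"wz":14,"claw":1},{"tx":-12.1,"ty":16.2,"tz":-8,"wx":0,"wy":0,"wz":100,"claw":1},{"tx":-12.1,"ty":16.2,"tz":-8,"wx":0,"wy":0,"wz":100,"claw":1},{"tx":-12.1,"ty":16.2,"tz":-8,"wx":0,"wy":0,"wz":100,"claw":1},{"tx":-12.1,"ty":16.2,"tz":-8,"wx":0,"wy":0,"wz":100,"claw":1},{"tx":-12.1,"ty":16.2,"tz":-8,"wx":0,"wy":0,"wz":100,"claw":1},{"tx":-12.1,"ty":16.2,"tz":-8,"wx":0,"wy":0,"wz":100,"claw":1},{"tx":-12.1,"ty":16.2,"tz":-8,"wx":0,"wy":0,"wz":100,"claw":1}]'
python3 - <<'E'
from h import *
go(.5425,.015,.17,-10.5)
E
```

```text
clock: 8.93
position: [0.5432, 0.0174, 0.1716]
ee_rot: [1.663, 2.665, 0.0]
force: [0.1, 0.4, 0.7]
width: 0.985
t 8.93 pos [0.5432 0.0174 0.1716] yang 26.1 tool z [ 0.  0. -1.] q7 0.54 -> txyz [-0.19 -0.17  0.16] wz 36.6 F [0.1 0.4 0.7] w 0.985
```

```bash
python3 -m handwheel '[{"tx":-0.1,"ty":0,"tz":0,"wx":0,"wy":0,"wz":36.5,"claw":1},{"tx":-0.1,"ty":0,"tz":0,"wx":0,"wy":0,"wz":36.5,"claw":1},{"tx":-0.1,"ty":0,"tz":0,"wx":0,"wy":0,"wz":36.5,"claw":1},{"tx":-0.1,"ty":0,"tz":0,"wx":0,"wy":0,"wz":36.5,"claw":1},{"tx":-0.1,"ty":0,"tz":0,"wx":0,"wy":0,"wz":36.5,"claw":1},{"tx":-0.1,"ty":0,"tz":0,"wx":0,"wy":0,"wz":36.5,"claw":1},{"tx":-0.1,"ty":0,"tz":0,"wx":0,"wy":0,"wz":36.5,"claw":1}]'
python3 - <<'E'
from h import *
im,d=vision.get_image("scene"); cv2.imwrite("pics/s10.png",cv2.resize(im[150:290,200:340],None,fx=4,fy=4,interpolation=2))
im,d=vision.get_image("top"); cv2.imwrite("pics/t10.png",cv2.resize(im[170:300,230:370],None,fx=4,fy=4,interpolation=2))
go(.5425,.015,.04,-10.5)
E
```

```text
clock: 9.52
position: [0.5434, 0.0155, 0.1717]
ee_rot: [2.407, 2.019, 0.0]
force: [-0.6, -0.2, 1.2]
width: 0.999
t 9.62 pos [0.5434 0.0152 0.1718] yang -10.0 tool z [ 0.  0. -1.] q7 -0.0 -> txyz [-0.04 -0.08 13.18] wz 0.5 F [-0.   0.3 -0.1] w 1.001
```

View pics/s10.png

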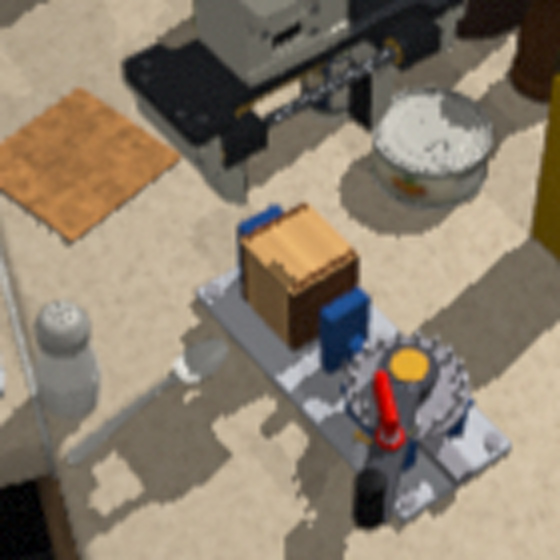

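View pics/t10.png

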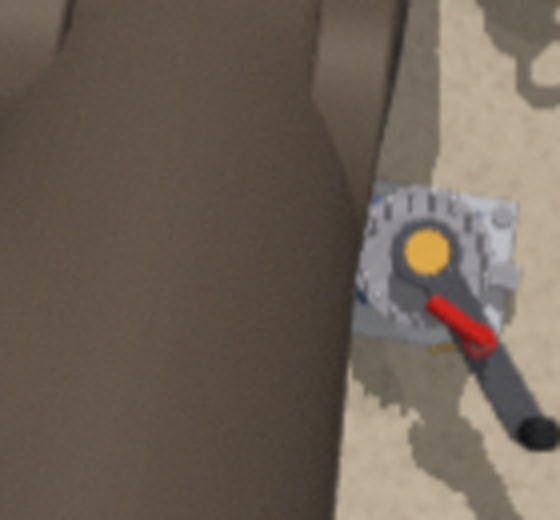

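The jaw is clear of the box with a wide gap, and the lever is on RELEASE. I'll descend over the box now.

```bash
python3 -m handwheel '[{"tx":0,"ty":-0.1,"tz":4,"wx":0,"wy":0,"wz":0.5,"claw":1},{"tx":0,"ty":-0.1,"tz":8,"wx":0,"wy":0,"wz":0.5,"claw":1},{"tx":0,"ty":-0.1,"tz":11,"wx":0,"wy":0,"wz":0.5,"claw":1},{"tx":0,"ty":-0.1,"tz":13.2,"wx":0,"wy":0,"wz":0.5,"claw":1},{"tx":0,"ty":-0.1,"tz":13.2,"wx":0,"wy":0,"wz":0.5,"claw":1},{"tx":0,"ty":-0.1,"tz":13.2,"wx":0,"wy":0,"wz":0.5,"claw":0.4},{"tx":0,"ty":-0.1,"tz":13.2,"wx":0,"wy":0,"wz":0.5,"claw":0.4},{"tx":0,"ty":-0.1,"tz":13.2,"wx":0,"wy":0,"wz":0.5,"claw":0.4},{"tx":0,"ty":-0.1,"tz":13.2,"wx":0,"wy":0,"wz":0.5,"claw":0.4},{"tx":0,"ty":-0.1,"tz":13.2,"wx":0,"wy":0,"wz":0.5,"claw":0.4}]' 20
python3 - <<'E'
from h import *
go(.5425,.015,.04,-10.5)
E
```

```text
clock: 10.45
position: [0.5432, 0.0152, 0.041]
ee_rot: [2.418, 2.004, 0.003]
force: [-0.1, -0.2, -0.4]
width: 0.685
t 10.45 pos [0.5432 0.0152 0.041 ] yang -10.7 tool z [ 0.002  0.001 -1.   ] q7 0.12 -> txyz [-0.03 -0.07  0.1 ] wz -0.2 F [-0.1 -0.2 -0.4] w 0.685
```

```bash
python3 -m handwheel '[{"tx":0,"ty":0,"tz":0,"wx":0,"wy":0,"wz":0,"claw":0.4},{"tx":0,"ty":0,"tz":0,"wx":0,"wy":0,"wz":0,"claw":0.4},{"tx":0,"ty":0,"tz":0,"wx":0,"wy":0,"wz":0,"claw":0.4}]' 25
python3 - <<'E'
from h import *
go(.5425,.015,.04,-10.5)
E
```

```text
clock: 10.7
position: [0.5431, 0.0151, 0.0405]
ee_rot: [2.419, 2.004, 0.002]
force: [0.3, -0.0, 6.2]
width: 0.584
t 10.7 pos [0.5431 0.0151 0.0405] yang -10.7 tool z [ 0.001  0.    -1.   ] q7 0.12 -> txyz [-0.02 -0.06  0.05] wz -0.2 F [ 0.3 -0.   6.2] w 0.584
```

```bash
python3 -m handwheel '[{"tx":-0.3,"ty":0,"tz":-1.5,"wx":0,"wy":0,"wz":0,"claw":0.4},{"tx":-0.3,"ty":0,"tz":-4,"wx":0,"wy":0,"wz":0,"claw":0.4},{"tx":-0.3,"ty":0,"tz":-7,"wx":0,"wy":0,"wz":0,"claw":0.4},{"tx":-0.3,"ty":0,"tz":-9,"wx":0,"wy":0,"wz":0,"claw":0.4},{"tx":3,"ty":-0.7,"tz":-9.5,"wx":0,"wy":0,"wz":0,"claw":0.4},{"tx":7,"ty":-1.5,"tz":-9.5,"wx":0,"wy":0,"wz":0,"claw":0.4},{"tx":11,"ty":-2.4,"tz":-9.5,"wx":0,"wy":0,"wz":0,"claw":0.4},{"tx":15,"ty":-3.3,"tz":-9.5,"wx":0,"wy":0,"wz":0,"claw":0.4},{"tx":19,"ty":-4.1,"tz":-9.5,"wx":0,"wy":0,"wz":0,"claw":0.4},{"tx":21.2,"ty":-4.6,"tz":-8,"wx":0,"wy":0,"wz":0,"claw":0.4},{"tx":21.2,"ty":-4.6,"tz":-5,"wx":0,"wy":0,"wz":0,"claw":0.4},{"tx":21.2,"ty":-4.6,"tz":-3,"wx":0,"wy":0,"wz":0,"claw":0.4}]'
python3 - <<'E'
from h import *
im,d=vision.get_image("scene"); cv2.imwrite("pics/s11.png",im[90:310,140:360])
go(.5375,.2315,.0355,-10.5)
E
```

```text
clock: 11.7
position: [0.5354, 0.2346, 0.0679]
ee_rot: [-2.414, -2.009, 0.001]
force: [-0.5, -0.5, -2.7]
width: 0.589
t 11.75 pos [0.5335 0.2323 0.0646] yang -10.6 tool z [-0.006 -0.003 -1.   ] q7 -0.29 -> txyz [0.01 0.43 2.91] wz -0.1 F [-2.4 -0.5 -5.6] w 0.584
```

View pics/s11.png

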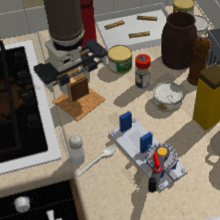

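The box is held over the mat and the jaws are empty. I'll lower it.

```bash
python3 -m handwheel '[{"tx":0,"ty":0,"tz":1.5,"wx":0,"wy":0,"wz":0,"claw":0.4},{"tx":0,"ty":0,"tz":2.8,"wx":0,"wy":0,"wz":0,"claw":0.4},{"tx":0,"ty":0,"tz":3.3,"wx":0,"wy":0,"wz":0,"claw":0.4},{"tx":0,"ty":0,"tz":3.5,"wx":0,"wy":0,"wz":0,"claw":0.4},{"tx":0,"ty":0,"tz":3.5,"wx":0,"wy":0,"wz":0,"claw":0.4}]'
python3 - <<'E'
from h import *
go(.5375,.2315,.0345,-10.5)
E
```

```text
clock: 12.17
position: [0.5365, 0.2315, 0.0351]
ee_rot: [-2.42, -2.003, 0.001]
force: [0.2, 0.1, -2.1]
width: 0.582
t 12.17 pos [0.5365 0.2315 0.0351] yang -10.8 tool z [-0.001  0.    -1.   ] q7 -0.26 -> txyz [0.02 0.1  0.06] wz -0.3 F [ 0.2  0.1 -2.1] w 0.582
```

```bash
python3 -m handwheel '[{"tx":0,"ty":0,"tz":0.1,"wx":0,"wy":0,"wz":0,"claw":0.4},{"tx":0,"ty":0,"tz":0.1,"wx":0,"wy":0,"wz":0,"claw":1},{"tx":0,"ty":0,"tz":0.1,"wx":0,"wy":0,"wz":0,"claw":1},{"tx":0,"ty":0,"tz":0.1,"wx":0,"wy":0,"wz":0,"claw":1},{"tx":0,"ty":0,"tz":-3,"wx":0,"wy":0,"wz":0,"claw":1},{"tx":0,"ty":0,"tz":-7,"wx":0,"wy":0,"wz":0,"claw":1},{"tx":0,"ty":0,"tz":-9,"wx":0,"wy":0,"wz":-90,"claw":1},{"tx":0,"ty":0,"tz":-9,"wx":0,"wy":0,"wz":-90,"claw":1},{"tx":0,"ty":0,"tz":-9,"wx":0,"wy":0,"wz":-90,"claw":1},{"tx":0,"ty":0,"tz":-9,"wx":0,"wy":0,"wz":-90,"claw":1},{"tx":0,"ty":0,"tz":-9,"wx":0,"wy":0,"wz":-90,"claw":1},{"tx":0,"ty":0,"tz":-9,"wx":0,"wy":0,"wz":-90,"claw":1}]'
python3 - <<'E'
from h import *
go(.5365,.2315,.04,79.5)
E
```

```text
clock: 13.17
position: [0.5368, 0.2319, 0.1252]
ee_rot: [1.509, 2.755, 0.001]
force: [-0.3, -0.3, 0.4]
width: 1.001
t 13.17 pos [0.5368 0.2319 0.1252] yang 32.6 tool z [ 0.001  0.    -1.   ] q7 0.29 -> txyz [-0.02 -0.05  8.52] wz -46.9 F [-0.3 -0.3  0.4] w 1.001
```

```bash
python3 -m handwheel '[{"tx":0,"ty":0,"tz":0,"wx":0,"wy":0,"wz":-47,"claw":1},{"tx":0,"ty":0,"tz":0,"wx":0,"wy":0,"wz":-47,"claw":1},{"tx":0,"ty":0,"tz":0,"wx":0,"wy":0,"wz":-47,"claw":1},{"tx":0,"ty":0,"tz":0,"wx":0,"wy":0,"wz":-47,"claw":1},{"tx":0,"ty":0,"tz":0,"wx":0,"wy":0,"wz":-47,"claw":1},{"tx":0,"ty":0,"tz":0,"wx":0,"wy":0,"wz":-47,"claw":1},{"tx":0,"ty":0,"tz":0,"wx":0,"wy":0,"wz":-47,"claw":1},{"tx":0,"ty":0,"tz":0,"wx":0,"wy":0,"wz":-47,"claw":1}]'
python3 - <<'E'
from h import *
im,d=vision.get_image("scene"); cv2.imwrite("pics/s12.png",cv2.resize(im[120:280,160:320],None,fx=4,fy=4,interpolation=2))
im,d=vision.get_image("top"); cv2.imwrite("pics/t12.png",cv2.resize(im[160:300,140:300],None,fx=4,fy=4,interpolation=2))
go(.5365,.2315,.034,79.5)
r=nets.cut_out("box_mid","scene"); print([x['score'] for x in r])
im,d=vision.get_image("scene"); P,_=cloud("scene",r[0]['region'],d); q=P[(P[:,2]>.06)&(P[:,2]<.075)]; print(len(q),cv2.minAreaRect((q[:,:2]*1000).astype(np.float32)), q.mean(0))
E
```

```text
clock: 13.83
position: [0.5369, 0.2316, 0.1251]
ee_rot: [0.29, 3.128, 0.0]
force: [-0.2, 0.2, -0.4]
width: 0.998
t 13.93 pos [0.5368 0.2317 0.125 ] yang 79.1 tool z [ 0.  0. -1.] q7 0.96 -> txyz [ 0.03 -0.03  9.1 ] wz -0.4 F [ 0.4 -0.2  0.1] w 0.996
[0.78, 0.63]
261 ((533.1585693359375, 229.74700927734375), (55.42312240600586, 53.41978073120117), 79.75672149658203) [0.52820303 0.22621448 0.06728141]
```

View pics/s12.png

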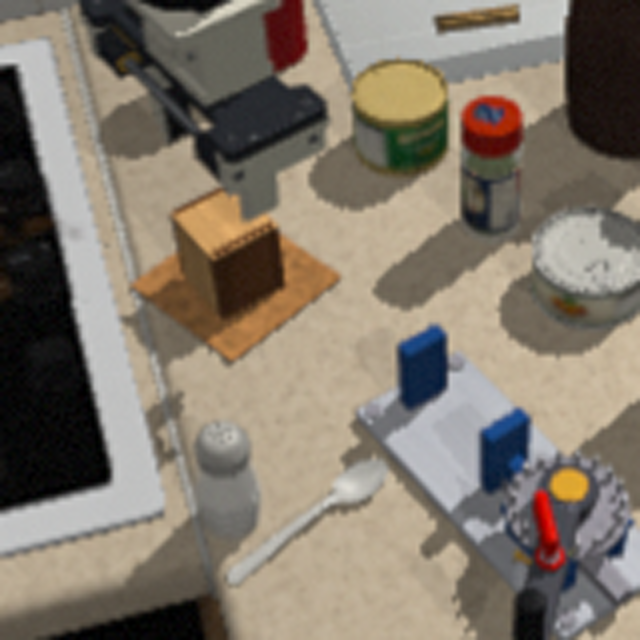

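View pics/t12.png

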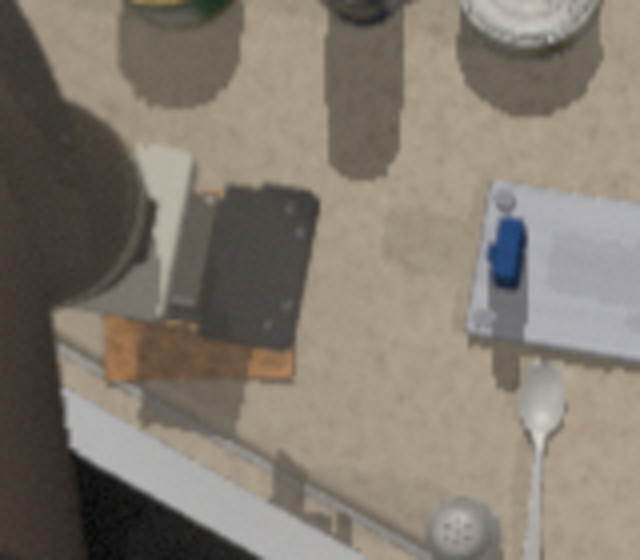

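The box stands on the mat with the gripper open above it, dark sides along the jaw direction. I'll grip it across those.

```bash
python3 -m handwheel '[{"tx":0,"ty":0,"tz":4,"wx":0,"wy":0,"wz":-0.4,"claw":1},{"tx":0,"ty":0,"tz":7,"wx":0,"wy":0,"wz":-0.4,"claw":1},{"tx":0,"ty":0,"tz":9.1,"wx":0,"wy":0,"wz":-0.4,"claw":1},{"tx":0,"ty":0,"tz":9.1,"wx":0,"wy":0,"wz":-0.4,"claw":1},{"tx":0,"ty":0,"tz":9.1,"wx":0,"wy":0,"wz":-0.4,"claw":0.4},{"tx":0,"ty":0,"tz":9.1,"wx":0,"wy":0,"wz":-0.4,"claw":0.4},{"tx":0,"ty":0,"tz":9.1,"wx":0,"wy":0,"wz":-0.4,"claw":0.4},{"tx":0,"ty":0,"tz":9.1,"wx":0,"wy":0,"wz":-0.4,"claw":0.4},{"tx":0,"ty":0,"tz":9.1,"wx":0,"wy":0,"wz":-0.4,"claw":0.4},{"tx":0,"ty":0,"tz":9.1,"wx":0,"wy":0,"wz":-0.4,"claw":0.4}]' 25
python3 - <<'E'
from h import *
go(.5365,.2315,.034,79.5)
E
```

```text
clock: 14.87
position: [0.5373, 0.2324, 0.0348]
ee_rot: [0.284, 3.127, 0.002]
force: [-2.1, -0.8, 6.3]
width: 0.63
t 14.87 pos [0.5373 0.2324 0.0348] yang 79.6 tool z [ 0.002  0.001 -1.   ] q7 0.99 -> txyz [ 0.07 -0.1   0.08] wz 0.1 F [-2.1 -0.8  6.3] w 0.63
```

```bash
python3 -m handwheel '[{"tx":0,"ty":0,"tz":-2,"wx":0,"wy":0,"wz":0,"claw":0.4},{"tx":0,"ty":0,"tz":-6,"wx":0,"wy":0,"wz":0,"claw":0.4},{"tx":0,"ty":0,"tz":-10,"wx":0,"wy":0,"wz":0,"claw":0.4},{"tx":-0.6,"ty":-3,"tz":-12,"wx":0,"wy":0,"wz":7,"claw":0.4},{"tx":-1.2,"ty":-6,"tz":-12,"wx":0,"wy":0,"wz":14,"claw":0.4},{"tx":-1.8,"ty":-9,"tz":-12,"wx":0,"wy":0,"wz":21,"claw":0.4},{"tx":-2.4,"ty":-12,"tz":-12,"wx":0,"wy":0,"wz":28,"claw":0.4},{"tx":-3,"ty":-15,"tz":-12,"wx":0,"wy":0,"wz":35,"claw":0.4},{"tx":-3.6,"ty":-18,"tz":-12,"wx":0,"wy":0,"wz":42,"claw":0.4},{"tx":-4.2,"ty":-20.5,"tz":-12,"wx":0,"wy":0,"wz":49,"claw":0.4},{"tx":-4.4,"ty":-21.8,"tz":-12,"wx":0,"wy":0,"wz":56,"claw":0.4},{"tx":-4.4,"ty":-21.8,"tz":-12,"wx":0,"wy":0,"wz":63,"claw":0.4}]' 30
python3 -m handwheel '[{"tx":0,"ty":0,"tz":0,"wx":0,"wy":0,"wz":7,"claw":0.4},{"tx":0,"ty":0,"tz":0,"wx":0,"wy":0,"wz":14,"claw":0.4},{"tx":0,"ty":0,"tz":0,"wx":0,"wy":0,"wz":21,"claw":0.4},{"tx":0,"ty":0,"tz":0,"wx":0,"wy":0,"wz":27,"claw":0.4},{"tx":0,"ty":0,"tz":0,"wx":0,"wy":0,"wz":27,"claw":0.4},{"tx":0,"ty":0,"tz":0,"wx":0,"wy":0,"wz":27,"claw":0.4}]'
python3 - <<'E'
from h import *
im,d=vision.get_image("scene"); cv2.imwrite("pics/s13.png",cv2.resize(im[130:280,200:350],None,fx=4,fy=4,interpolation=2))
go(.5418,.0101,.0415,-10.5)
E
```

```text
clock: 15.87
position: [0.5404, 0.0049, 0.1542]
ee_rot: [1.891, 2.507, -0.002]
force: [0.1, -0.6, -2.3]
width: 0.627
clock: 16.37
position: [0.5406, 0.0096, 0.1538]
ee_rot: [-2.409, -2.016, 0.0]
force: [0.6, -0.1, -2.3]
width: 0.63
t 16.42 pos [0.5406 0.0096 0.1538] yang -10.1 tool z [-0.  0. -1.] q7 0.02 -> txyz [ 0.07  0.11 11.23] wz 0.4 F [-0.1  0.9 -2. ] w 0.631
```

View pics/s13.png

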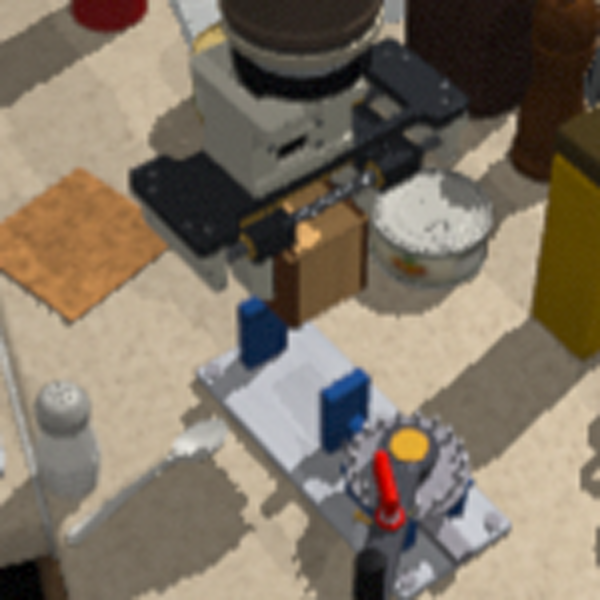

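```bash
python3 - <<'E'
from h import *
o=np.array([.5427,.015]); a=np.radians(-10.5); X=np.array([np.cos(a),np.sin(a)]); Y=np.array([-np.sin(a),np.cos(a)])
im=cv2.imread("pics/s13.png")
for y in (29,43,-44,-57):
    q=[np.r_[o+X*x/1000+Y*y/1000+[-.0027,-.0018],.07] for x in(-17,17)]
    p=((proj("scene",q)-[200,130])*4).astype(int); print(y,p.tolist()); cv2.line(im,tuple(map(int,p[0])),tuple(map(int,p[1])),(0,255,0),1)
cv2.imwrite("pics/s13b.png",im[250:500,180:430].repeat(2,0).repeat(2,1))
E
```

```text
29 [[249, 317], [291, 293]]
43 [[237, 304], [278, 280]]
-44 [[318, 388], [361, 362]]
-57 [[331, 401], [374, 374]]
```

View pics/s13b.png

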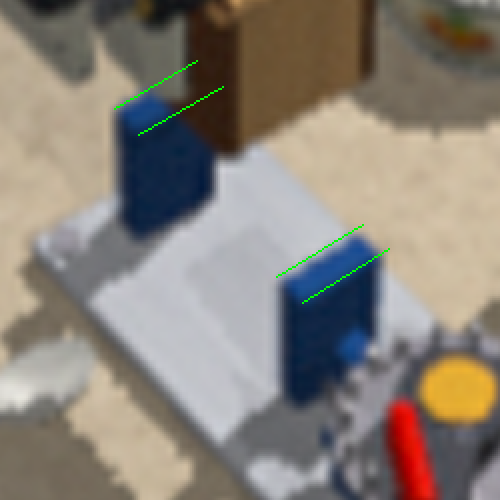

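The overlay fits both jaws (fixed face at +29, moving at about -44 to -45), so the gap is about 73 mm and the box has roughly 9 mm clear on each side. I'll lower the box.

```bash
python3 -m handwheel '[{"tx":0,"ty":0.1,"tz":3,"wx":0,"wy":0,"wz":0.4,"claw":0.4},{"tx":0,"ty":0.1,"tz":6,"wx":0,"wy":0,"wz":0.4,"claw":0.4},{"tx":0,"ty":0.1,"tz":8.5,"wx":0,"wy":0,"wz":0.4,"claw":0.4},{"tx":0,"ty":0.1,"tz":10,"wx":0,"wy":0,"wz":0.4,"claw":0.4},{"tx":0,"ty":0.1,"tz":10.8,"wx":0,"wy":0,"wz":0.4,"claw":0.4},{"tx":0,"ty":0.1,"tz":11.2,"wx":0,"wy":0,"wz":0.4,"claw":0.4},{"tx":0,"ty":0.1,"tz":11.2,"wx":0,"wy":0,"wz":0.4,"claw":0.4}]'
python3 - <<'E'
from h import *
im,d=vision.get_image("scene"); cv2.imwrite("pics/s14.png",cv2.resize(im[130:280,200:350],None,fx=4,fy=4,interpolation=2))
go(.5418,.0101,.0408,-10.5)
E
```

```text
clock: 17.0
position: [0.5417, 0.0091, 0.0418]
ee_rot: [-2.418, -2.004, 0.0]
force: [-1.0, -0.1, -1.7]
width: 0.628
t 17.05 pos [0.5422 0.0092 0.0423] yang -10.7 tool z [ 0.001  0.    -1.   ] q7 0.12 -> txyz [ 0.08 -0.06  0.15] wz -0.2 F [-1.2  0.1 -1.1] w 0.629
```

View pics/s14.png

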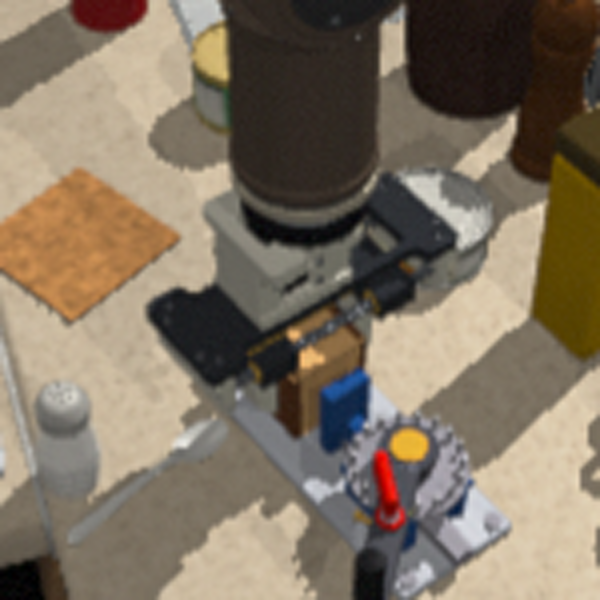

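The box is between the jaws with a pale side facing the moving jaw. I'll seat it, let go and move to the left side of the lever.

```bash
python3 -m handwheel '[{"tx":0,"ty":0,"tz":0.1,"wx":0,"wy":0,"wz":0,"claw":0.4},{"tx":0,"ty":0,"tz":0.1,"wx":0,"wy":0,"wz":0,"claw":1},{"tx":0,"ty":0,"tz":0.1,"wx":0,"wy":0,"wz":0,"claw":1},{"tx":0,"ty":0,"tz":0.1,"wx":0,"wy":0,"wz":0,"claw":1},{"tx":0,"ty":0,"tz":-3,"wx":0,"wy":0,"wz":0,"claw":1},{"tx":0,"ty":0,"tz":-7,"wx":0,"wy":0,"wz":0,"claw":1},{"tx":0,"ty":0,"tz":-11,"wx":0,"wy":0,"wz":-7,"claw":1},{"tx":-3,"ty":-2,"tz":-12,"wx":0,"wy":0,"wz":-14,"claw":0},{"tx":-6,"ty":-4,"tz":-12,"wx":0,"wy":0,"wz":-21,"claw":0},{"tx":-8.9,"ty":-5.1,"tz":-12,"wx":0,"wy":0,"wz":-28,"claw":0},{"tx":-8.9,"ty":-5.1,"tz":-12,"wx":0,"wy":0,"wz":-35,"claw":0},{"tx":-8.9,"ty":-5.1,"tz":-12,"wx":0,"wy":0,"wz":-42,"claw":0}]'
python3 -m handwheel '[{"tx":0,"ty":0,"tz":0,"wx":0,"wy":0,"wz":-7,"claw":0},{"tx":0,"ty":0,"tz":0,"wx":0,"wy":0,"wz":-14,"claw":0},{"tx":0,"ty":0,"tz":0,"wx":0,"wy":0,"wz":-21,"claw":0},{"tx":0,"ty":0,"tz":0,"wx":0,"wy":0,"wz":-28,"claw":0},{"tx":0,"ty":0,"tz":0,"wx":0,"wy":0,"wz":-35,"claw":0},{"tx":0,"ty":0,"tz":0,"wx":0,"wy":0,"wz":-42,"claw":0},{"tx":0,"ty":0,"tz":0,"wx":0,"wy":0,"wz":-49,"claw":0},{"tx":0,"ty":0,"tz":0,"wx":0,"wy":0,"wz":-56,"claw":0},{"tx":0,"ty":0,"tz":0,"wx":0,"wy":0,"wz":-59,"claw":0},{"tx":0,"ty":0,"tz":0,"wx":0,"wy":0,"wz":-59,"claw":0}]'
python3 - <<'E'
from h import *
im,d=vision.get_image("top"); cv2.imwrite("pics/t15.png",cv2.resize(im[190:300,250:370],None,fx=5,fy=5,interpolation=2))
im,d=vision.get_image("scene"); cv2.imwrite("pics/s15.png",cv2.resize(im[170:300,210:340],None,fx=5,fy=5,interpolation=2))
go(.4755,-.0684,.093,90)
E
```

```text
clock: 18.05
position: [0.4741, -0.0704, 0.1626]
ee_rot: [1.537, 2.739, 0.001]
force: [1.0, 1.0, 0.3]
width: 0.689
clock: 18.88
position: [0.4751, -0.0688, 0.1621]
ee_rot: [-0.01, 3.141, 0.0]
force: [1.1, 0.1, 0.4]
width: 0.012
t 18.98 pos [ 0.4751 -0.0688  0.162 ] yang 90.1 tool z [ 0.  0. -1.] q7 1.69 -> txyz [-0.04  0.04  6.9 ] wz 0.1 F [-0.6  0.7  0.2] w 0.003
```

View pics/t15.png

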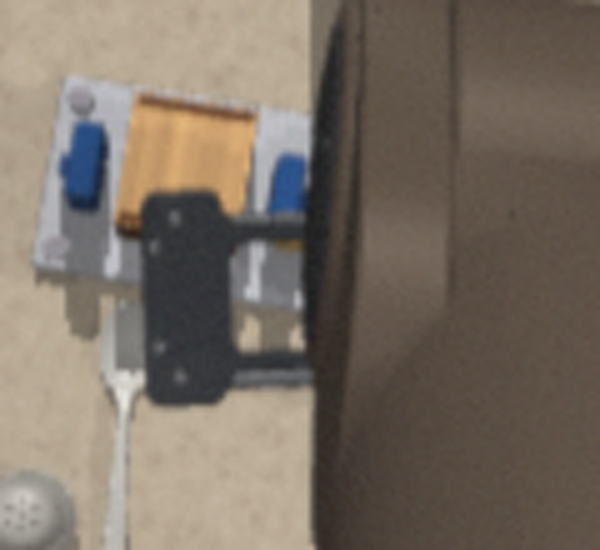

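View pics/s15.png

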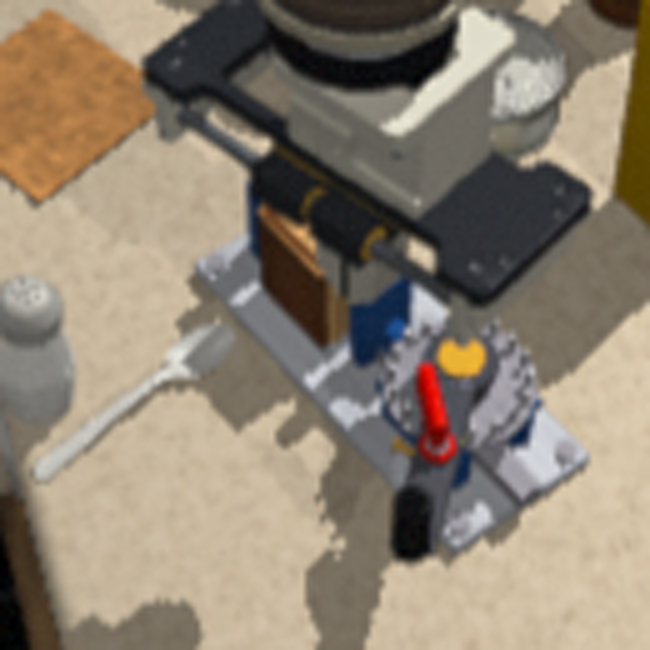

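The box stands square between the jaws, with a dark end facing the robot. I'll lower beside the lever and push it.

```bash
python3 -m handwheel '[{"tx":0,"ty":0,"tz":3,"wx":0,"wy":0,"wz":0,"claw":0},{"tx":0,"ty":0,"tz":5.5,"wx":0,"wy":0,"wz":0,"claw":0},{"tx":0,"ty":0,"tz":6.9,"wx":0,"wy":0,"wz":0,"claw":0},{"tx":0,"ty":0,"tz":6.9,"wx":0,"wy":0,"wz":0,"claw":0}]'
python3 - <<'E'
from h import *
im,d=vision.get_image("scene"); cv2.imwrite("pics/s16.png",cv2.resize(im[200:300,250:350],None,fx=5,fy=5,interpolation=2))
go(.4877,-.0925,.093,90)
E
```

```text
clock: 19.32
position: [0.4732, -0.0685, 0.0904]
ee_rot: [0.004, -3.137, 0.0]
force: [-1.1, -0.5, 1.0]
width: 0.005
t 19.37 pos [ 0.4741 -0.0686  0.0919] yang 90.1 tool z [-0.003 -0.    -1.   ] q7 1.73 -> txyz [-1.36 -2.4  -0.11] wz 0.1 F [-0.1 -0.2  0.1] w 0.004
```

View pics/s16.png

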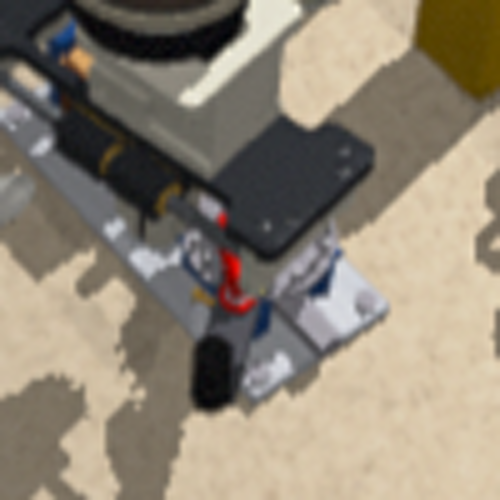

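```bash
python3 -m handwheel '[{"tx":-0.4,"ty":-0.8,"tz":0,"wx":0,"wy":0,"wz":0,"claw":0},{"tx":-0.8,"ty":-1.6,"tz":0,"wx":0,"wy":0,"wz":0,"claw":0},{"tx":-1.2,"ty":-2.4,"tz":0,"wx":0,"wy":0,"wz":0,"claw":0},{"tx":-1.2,"ty":-2.4,"tz":0,"wx":0,"wy":0,"wz":0,"claw":0}]'
python3 - <<'E'
from h import *
im,d=vision.get_image("scene"); cv2.imwrite("pics/s17.png",cv2.resize(im[200:300,250:350],None,fx=5,fy=5,interpolation=2))
im,d=vision.get_image("top"); cv2.imwrite("pics/t17.png",cv2.resize(im[190:300,270:390],None,fx=5,fy=5,interpolation=2))
go(.4877,-.0925,.093,90)
E
```

```text
clock: 19.7
position: [0.4885, -0.0939, 0.0938]
ee_rot: [-0.004, 3.14, 0.0]
force: [-0.8, 4.7, 2.3]
width: 0.003
t 19.8 pos [ 0.4883 -0.0932  0.0936] yang 90.2 tool z [ 0.002  0.    -1.   ] q7 1.78 -> txyz [0.06 0.07 0.06] wz 0.2 F [-0.2  2.7  1.2] w 0.003
```

View pics/s17.png

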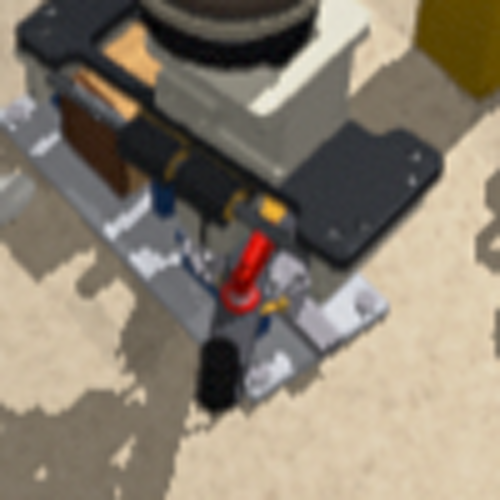

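View pics/t17.png

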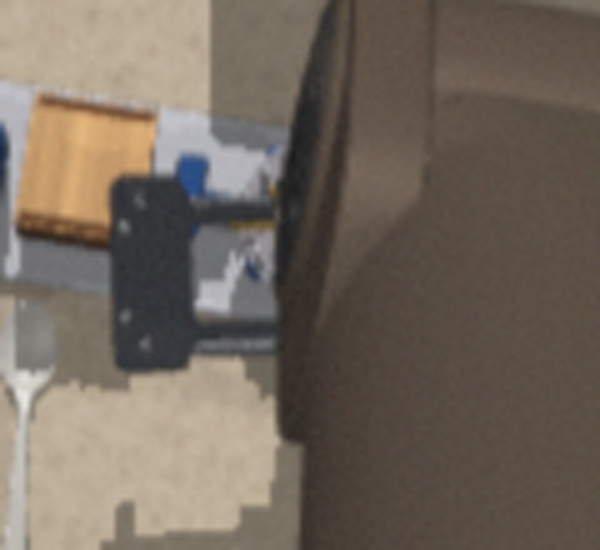

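The lever has swung over, though by how much isn't clear from here. I'll back off and look again.

```bash
python3 -m handwheel '[{"tx":0.3,"ty":0.6,"tz":0,"wx":0,"wy":0,"wz":0,"claw":0},{"tx":0.5,"ty":1.2,"tz":-3,"wx":0,"wy":0,"wz":0,"claw":0},{"tx":0.5,"ty":1.2,"tz":-7,"wx":0,"wy":0,"wz":0,"claw":0},{"tx":2,"ty":3,"tz":-7,"wx":0,"wy":0,"wz":0,"claw":0.45},{"tx":4,"ty":3,"tz":-7,"wx":0,"wy":0,"wz":0,"claw":0.45},{"tx":4,"ty":3,"tz":-7,"wx":0,"wy":0,"wz":0,"claw":0.45}]'
python3 - <<'E'
from h import *
im,d=vision.get_image("scene"); cv2.imwrite("pics/s18.png",cv2.resize(im[200:300,250:350],None,fx=5,fy=5,interpolation=2))
im,d=vision.get_image("top"); cv2.imwrite("pics/t18.png",cv2.resize(im[190:300,270:390],None,fx=5,fy=5,interpolation=2))
go(.4215,-.1472,.093,90)
E
```

```text
clock: 20.3
position: [0.4437, -0.0623, 0.1631]
ee_rot: [0.007, -3.14, -0.0]
force: [-1.9, -0.8, -1.5]
width: 0.178
t 20.4 pos [ 0.4465 -0.0628  0.1631] yang 90.2 tool z [ 0.001 -0.    -1.   ] q7 1.67 -> txyz [ 2.54 -8.42  7.01] wz 0.2 F [0.7 0.4 0.1] w 0.258
```

View pics/s18.png

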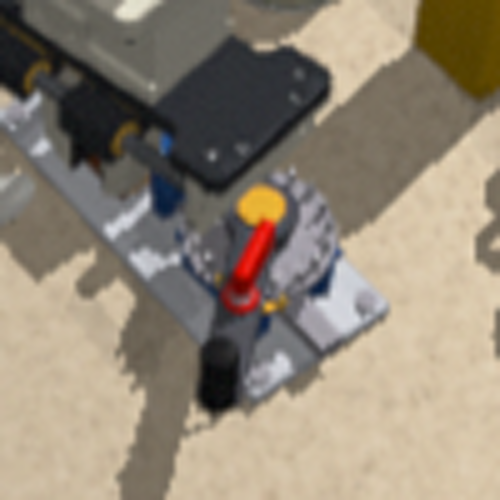

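View pics/t18.png

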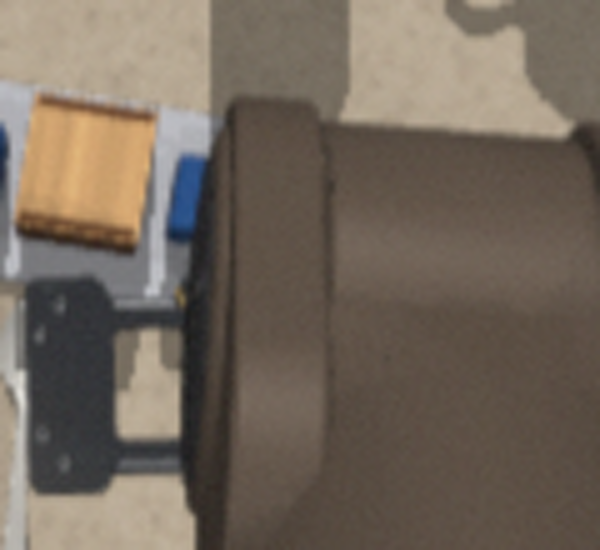

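The tip is now right of the arm's centre line (at (265,228) in the scene crop), which is TIGHTEN. The knob has barely moved, so I'll grip it.

```bash
python3 -m handwheel '[{"tx":1.2,"ty":-4,"tz":0,"wx":0,"wy":0,"wz":0,"claw":0.45},{"tx":2.4,"ty":-8.4,"tz":0,"wx":0,"wy":0,"wz":0,"claw":0.45},{"tx":2.4,"ty":-8.4,"tz":0,"wx":0,"wy":0,"wz":0,"claw":0.45},{"tx":2.4,"ty":-8.4,"tz":3.5,"wx":0,"wy":0,"wz":0,"claw":0.45},{"tx":2.4,"ty":-8.4,"tz":7,"wx":0,"wy":0,"wz":0,"claw":0.45},{"tx":2.4,"ty":-8.4,"tz":7,"wx":0,"wy":0,"wz":0,"claw":0.45},{"tx":2.4,"ty":-8.4,"tz":7,"wx":0,"wy":0,"wz":0,"claw":0.1},{"tx":2.4,"ty":-8.4,"tz":7,"wx":0,"wy":0,"wz":0,"claw":0.1},{"tx":2.4,"ty":-8.4,"tz":7,"wx":0,"wy":0,"wz":0,"claw":0.1},{"tx":2.4,"ty":-8.4,"tz":7,"wx":0,"wy":0,"wz":0,"claw":0.1}]' 20
python3 - <<'E'
from h import *
go(.4215,-.1472,.093,90)
A=np.array([.520,-.0975]);s=sensors.observe();v=s['position'][:2]-A
a=np.degrees(np.arctan2(v[1],v[0]))%360
print(np.linalg.norm(v),a)
arc(s['position'][:2],np.linspace(a,162,9))
E
```

```text
clock: 21.23
position: [0.4244, -0.1472, 0.0943]
ee_rot: [-0.007, 3.139, -0.001]
force: [-1.1, -2.2, 0.7]
width: 0.212
t 21.23 pos [ 0.4244 -0.1472  0.0943] yang 90.2 tool z [ 0.003 -0.001 -1.   ] q7 1.93 -> txyz [ 0.29 -0.    0.13] wz 0.2 F [-1.1 -2.2  0.7] w 0.212
0.1077371097082392 207.44808589600126
207.4 tx 0.2 ty -0.1
201.8 tx 0.7 ty 0.9
196.1 tx 1.1 ty 1.9
190.4 tx 1.3 ty 3.0
184.7 tx 1.5 ty 4.1
179.0 tx 1.5 ty 5.2
173.4 tx 1.4 ty 6.2
167.7 tx 1.2 ty 7.3
162.0 tx 0.9 ty 8.4
```

```bash
python3 -m handwheel '[{"tx":0.5,"ty":1,"tz":0,"wx":0,"wy":0,"wz":0,"claw":0.1},{"tx":0.9,"ty":2,"tz":0,"wx":0,"wy":0,"wz":0,"claw":0.1},{"tx":1.1,"ty":3,"tz":0,"wx":0,"wy":0,"wz":0,"claw":0.1},{"tx":1.3,"ty":4.1,"tz":0,"wx":0,"wy":0,"wz":0,"claw":0.1},{"tx":1.3,"ty":5.2,"tz":0,"wx":0,"wy":0,"wz":0,"claw":0.1},{"tx":1.2,"ty":6.2,"tz":0,"wx":0,"wy":0,"wz":0,"claw":0.1},{"tx":1.0,"ty":7.3,"tz":0,"wx":0,"wy":0,"wz":0,"claw":0.1},{"tx":0.7,"ty":8.4,"tz":0,"wx":0,"wy":0,"wz":0,"claw":0.1},{"tx":0.7,"ty":8.4,"tz":0,"wx":0,"wy":0,"wz":0,"claw":0.1}]'
python3 - <<'E'
from h import *
im,d=vision.get_image("top"); cv2.imwrite("pics/t19.png",cv2.resize(im[190:300,250:370],None,fx=5,fy=5,interpolation=2))
go(.4215,-.1472,.093,90)
A=np.array([.520,-.0975]);s=sensors.observe();v=s['position'][:2]-A
a=np.degrees(np.arctan2(v[1],v[0]))%360
print(np.linalg.norm(v),a)
arc(s['position'][:2],np.linspace(a,220,10))
E
```

```text
clock: 21.98
position: [0.4159, -0.0611, 0.0935]
ee_rot: [-0.009, 3.142, 0.001]
force: [-4.8, 1.5, 5.2]
width: 0.193
t 22.03 pos [ 0.4157 -0.0618  0.0935] yang 90.3 tool z [-0.     0.001 -1.   ] q7 1.73 -> txyz [-0.53 -8.54  0.04] wz 0.3 F [-4.9  1.8  8. ] w 0.193
0.11028848966204019 161.10776779089676
161.1 tx 0.0 ty 0.0
167.7 tx 0.4 ty -1.2
174.2 tx 0.6 ty -2.5
180.7 tx 0.6 ty -3.7
187.3 tx 0.5 ty -5.0
193.8 tx 0.3 ty -6.2
200.4 tx -0.1 ty -7.4
206.9 tx -0.6 ty -8.6
213.5 tx -1.2 ty -9.7
220.0 tx -2.0 ty -10.7
```

View pics/t19.png

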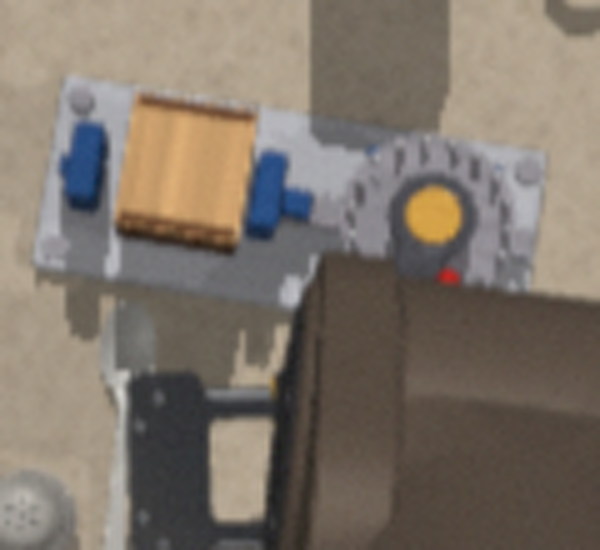

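The jaw has closed up to the box and the lever is on TIGHTEN. I'll free-wheel back for the next stroke.

```bash
python3 -m handwheel '[{"tx":0.4,"ty":-1.2,"tz":0,"wx":0,"wy":0,"wz":0,"claw":0.1},{"tx":0.6,"ty":-2.5,"tz":0,"wx":0,"wy":0,"wz":0,"claw":0.1},{"tx":0.6,"ty":-3.7,"tz":0,"wx":0,"wy":0,"wz":0,"claw":0.1},{"tx":0.5,"ty":-5,"tz":0,"wx":0,"wy":0,"wz":0,"claw":0.1},{"tx":0.3,"ty":-6.2,"tz":0,"wx":0,"wy":0,"wz":0,"claw":0.1},{"tx":-0.1,"ty":-7.4,"tz":0,"wx":0,"wy":0,"wz":0,"claw":0.1},{"tx":-0.6,"ty":-8.6,"tz":0,"wx":0,"wy":0,"wz":0,"claw":0.1},{"tx":-1.2,"ty":-9.7,"tz":0,"wx":0,"wy":0,"wz":0,"claw":0.1},{"tx":-2,"ty":-10.7,"tz":0,"wx":0,"wy":0,"wz":0,"claw":0.1},{"tx":-2,"ty":-10.7,"tz":0,"wx":0,"wy":0,"wz":0,"claw":0.1}]'
python3 - <<'E'
from h import *
im,d=vision.get_image("top"); cv2.imwrite("pics/t20.png",cv2.resize(im[190:300,250:370],None,fx=5,fy=5,interpolation=2))
go(.4215,-.1472,.093,90)
A=np.array([.520,-.0975]);s=sensors.observe();v=s['position'][:2]-A
a=np.degrees(np.arctan2(v[1],v[0]))%360
print(np.linalg.norm(v),a)
arc(s['position'][:2],np.linspace(a,162,11))
E
```

```text
clock: 22.87
position: [0.438, -0.1719, 0.0934]
ee_rot: [-0.005, 3.139, -0.002]
force: [-1.6, -0.7, 9.4]
width: 0.19
t 22.92 pos [ 0.4375 -0.1713  0.0934] yang 90.2 tool z [ 0.002 -0.001 -1.   ] q7 1.98 -> txyz [1.59 2.42 0.04] wz 0.2 F [-2.4 -1.5  6.9] w 0.191
0.11076041522707536 221.81545326806062
221.8 tx -0.0 ty 0.0
215.8 tx 0.7 ty 0.9
209.9 tx 1.3 ty 1.9
203.9 tx 1.8 ty 2.9
197.9 tx 2.3 ty 4.0
191.9 tx 2.6 ty 5.1
185.9 tx 2.7 ty 6.2
179.9 tx 2.8 ty 7.4
174.0 tx 2.7 ty 8.5
168.0 tx 2.6 ty 9.7
162.0 tx 2.3 ty 10.8
```

View pics/t20.png

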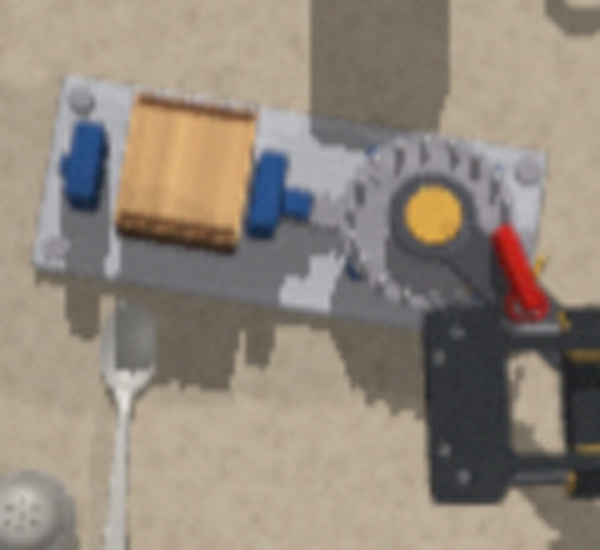

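```bash
python3 -m handwheel '[{"tx":0.7,"ty":0.9,"tz":0,"wx":0,"wy":0,"wz":0,"claw":0.1},{"tx":1.3,"ty":1.9,"tz":0,"wx":0,"wy":0,"wz":0,"claw":0.1},{"tx":1.8,"ty":2.9,"tz":0,"wx":0,"wy":0,"wz":0,"claw":0.1},{"tx":2.3,"ty":4,"tz":0,"wx":0,"wy":0,"wz":0,"claw":0.1},{"tx":2.6,"ty":5.1,"tz":0,"wx":0,"wy":0,"wz":0,"claw":0.1},{"tx":2.7,"ty":6.2,"tz":0,"wx":0,"wy":0,"wz":0,"claw":0.1},{"tx":2.8,"ty":7.4,"tz":0,"wx":0,"wy":0,"wz":0,"claw":0.1},{"tx":2.8,"ty":7.4,"tz":0,"wx":0,"wy":0,"wz":0,"claw":0.1}]' 30
python3 - <<'E'
from h import *
im,d=vision.get_image("top"); cv2.imwrite("pics/t21.png",cv2.resize(im[190:300,250:370],None,fx=5,fy=5,interpolation=2))
go(.4215,-.1472,.093,90)
A=np.array([.520,-.0975]);s=sensors.observe();v=s['position'][:2]-A
a=np.degrees(np.arctan2(v[1],v[0]))%360
print(np.linalg.norm(v),a)
arc(s['position'][:2],np.linspace(a,162,4))
E
```

```text
clock: 23.58
position: [0.4065, -0.0949, 0.0929]
ee_rot: [0.006, -3.14, -0.001]
force: [-5.4, -0.2, 5.5]
width: 0.189
t 23.63 pos [ 0.4065 -0.0953  0.0929] yang 90.3 tool z [-0.002  0.    -1.   ] q7 1.81 -> txyz [-1.47 -5.2  -0.02] wz 0.3 F [-5.9 -0.3  6.8] w 0.183
0.11347543202102267 178.8904177227655
178.9 tx -0.3 ty -0.0
173.3 tx -0.4 ty 1.1
167.6 tx -0.6 ty 2.1
162.0 tx -0.8 ty 3.2
```

View pics/t21.png

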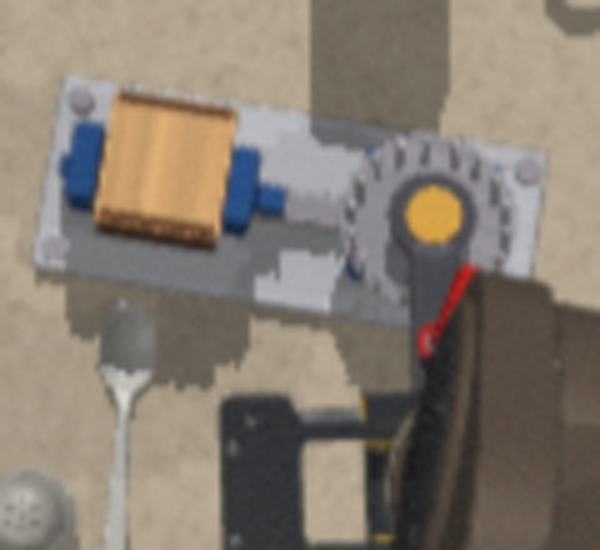

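```bash
python3 -m handwheel '[{"tx":0,"ty":0.5,"tz":0,"wx":0,"wy":0,"wz":0,"claw":0.1},{"tx":0,"ty":1,"tz":0,"wx":0,"wy":0,"wz":0,"claw":0.1},{"tx":0,"ty":1,"tz":0,"wx":0,"wy":0,"wz":0,"claw":0.1}]' 40
python3 - <<'E'
from h import *
go(.4215,-.1472,.093,90)
A=np.array([.520,-.0975]);s=sensors.observe();v=s['position'][:2]-A
a=np.degrees(np.arctan2(v[1],v[0]))%360
print(np.linalg.norm(v),a)
E
```

```text
clock: 23.88
position: [0.4064, -0.0864, 0.0928]
ee_rot: [0.004, -3.14, 0.001]
force: [-6.3, -4.5, 5.6]
width: 0.188
t 23.88 pos [ 0.4064 -0.0864  0.0928] yang 90.1 tool z [-0.002 -0.    -1.   ] q7 1.79 -> txyz [-1.49 -6.09 -0.02] wz 0.1 F [-6.3 -4.5  5.6] w 0.188
0.11412787243450324 174.394972899967
```

```bash
python3 -m handwheel '[{"tx":-0.1,"ty":0.5,"tz":0,"wx":0,"wy":0,"wz":0,"claw":0.1},{"tx":-0.1,"ty":1,"tz":0,"wx":0,"wy":0,"wz":0,"claw":0.1},{"tx":-0.1,"ty":1,"tz":0,"wx":0,"wy":0,"wz":0,"claw":0.1},{"tx":-0.1,"ty":1,"tz":0,"wx":0,"wy":0,"wz":0,"claw":0.1}]' 40
python3 - <<'E'
from h import *
go(.4215,-.1472,.093,90)
A=np.array([.520,-.0975]);s=sensors.observe();v=s['position'][:2]-A
a=np.degrees(np.arctan2(v[1],v[0]))%360
print(np.linalg.norm(v),a)
im,d=vision.get_image("top"); cv2.imwrite("pics/t22.png",cv2.resize(im[190:300,250:370],None,fx=5,fy=5,interpolation=2))
E
```

```text
clock: 24.22
position: [0.4075, -0.0781, 0.0927]
ee_rot: [0.002, -3.14, 0.003]
force: [-5.5, -11.4, 0.9]
width: 0.186
t 24.22 pos [ 0.4075 -0.0781  0.0927] yang 90.1 tool z [-0.002 -0.002 -1.   ] q7 1.76 -> txyz [-1.39 -6.91 -0.02] wz 0.1 F [ -5.5 -11.4   0.9] w 0.186
0.1141247126742082 170.21548239994692
```

View pics/t22.png

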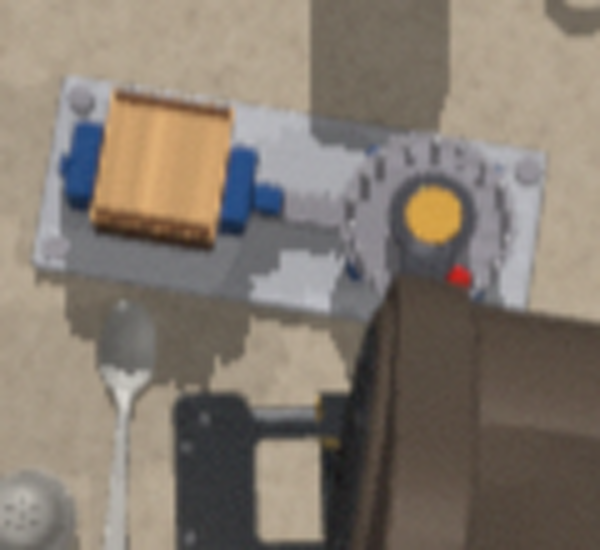

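```bash
python3 -m handwheel '[{"tx":-0.1,"ty":0.2,"tz":0,"wx":0,"wy":0,"wz":0,"claw":0.1},{"tx":-0.1,"ty":0.3,"tz":0,"wx":0,"wy":0,"wz":0,"claw":0.1},{"tx":-0.1,"ty":0.3,"tz":0,"wx":0,"wy":0,"wz":0,"claw":0.1}]' 20
python3 - <<'E'
from h import *
go(.4215,-.1472,.093,90)
A=np.array([.520,-.0975]);s=sensors.observe();v=s['position'][:2]-A
a=np.degrees(np.arctan2(v[1],v[0]))%360
print(np.linalg.norm(v),a)
E
```

```text
clock: 24.52
position: [0.408, -0.0756, 0.0927]
ee_rot: [0.001, -3.139, 0.004]
force: [-6.5, -12.7, 3.1]
width: 0.188
t 24.52 pos [ 0.408  -0.0756  0.0927] yang 90.1 tool z [-0.002 -0.002 -1.   ] q7 1.75 -> txyz [-1.34 -7.16 -0.02] wz 0.1 F [ -6.5 -12.7   3.1] w 0.188
0.11411999093535569 168.9475462757566
```

```bash
python3 -m handwheel '[{"tx":0,"ty":-0.3,"tz":0,"wx":0,"wy":0,"wz":0,"claw":0.5},{"tx":0,"ty":-0.3,"tz":0,"wx":0,"wy":0,"wz":0,"claw":0.5},{"tx":0,"ty":-0.3,"tz":0,"wx":0,"wy":0,"wz":0,"claw":0.5},{"tx":0,"ty":-0.3,"tz":-4,"wx":0,"wy":0,"wz":0,"claw":0.5},{"tx":0,"ty":-0.3,"tz":-8,"wx":0,"wy":0,"wz":0,"claw":0.5},{"tx":1,"ty":4,"tz":-11,"wx":0,"wy":0,"wz":0,"claw":0.5},{"tx":1,"ty":8,"tz":-12,"wx":0,"wy":0,"wz":0,"claw":0.5},{"tx":1,"ty":12,"tz":-12,"wx":0,"wy":0,"wz":0,"claw":0.5},{"tx":1,"ty":16,"tz":-12,"wx":0,"wy":0,"wz":0,"claw":0.5},{"tx":1,"ty":20,"tz":-12,"wx":0,"wy":0,"wz":0,"claw":0.5},{"tx":1,"ty":24,"tz":-12,"wx":0,"wy":0,"wz":0,"claw":0.5},{"tx":1,"ty":28,"tz":-12,"wx":0,"wy":0,"wz":0,"claw":0.5}]'
python3 -m handwheel '[{"tx":0,"ty":4,"tz":0,"wx":0,"wy":0,"wz":0,"claw":0.5},{"tx":0,"ty":8,"tz":0,"wx":0,"wy":0,"wz":0,"claw":0.5},{"tx":0,"ty":8,"tz":0,"wx":0,"wy":0,"wz":0,"claw":0.5}]'
python3 - <<'E'
from h import *
im,d=vision.get_image("top"); cv2.imwrite("pics/t23.png",im); cv2.imwrite("pics/t23c.png",cv2.resize(im[190:300,250:370],None,fx=5,fy=5,interpolation=2))
im,d=vision.get_image("scene"); cv2.imwrite("pics/s23.png",cv2.resize(im[100:310,180:410],None,fx=3,fy=3,interpolation=2))
go(.4215,-.1472,.093,90)
E
```

```text
clock: 25.52
position: [0.3985, 0.208, 0.2134]
ee_rot: [-0.007, 3.14, 0.002]
force: [0.7, -0.3, 0.6]
width: 0.497
clock: 25.77
position: [0.3971, 0.2944, 0.2133]
ee_rot: [-0.021, 3.14, 0.009]
force: [-0.6, 0.9, 0.5]
width: 0.499
t 25.87 pos [0.398  0.2873 0.2127] yang 90.5 tool z [ 0.     0.001 -1.   ] q7 0.84 -> txyz [ -2.   -43.47  11.94] wz 0.5 F [ 0.2 -0.5 -0.3] w 0.5
```

View pics/t23c.png

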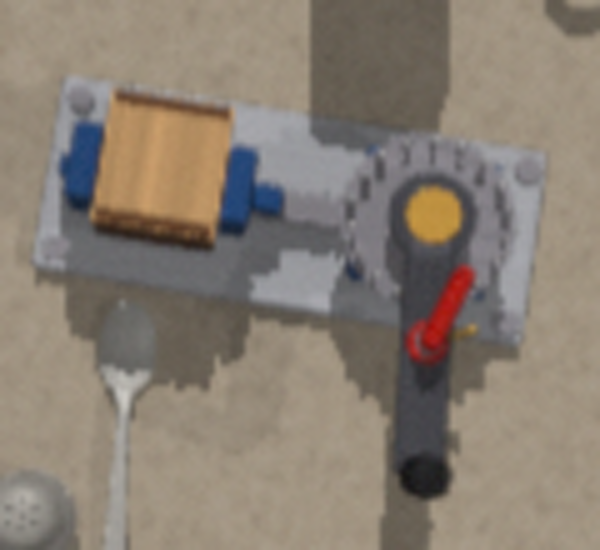

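View pics/s23.png

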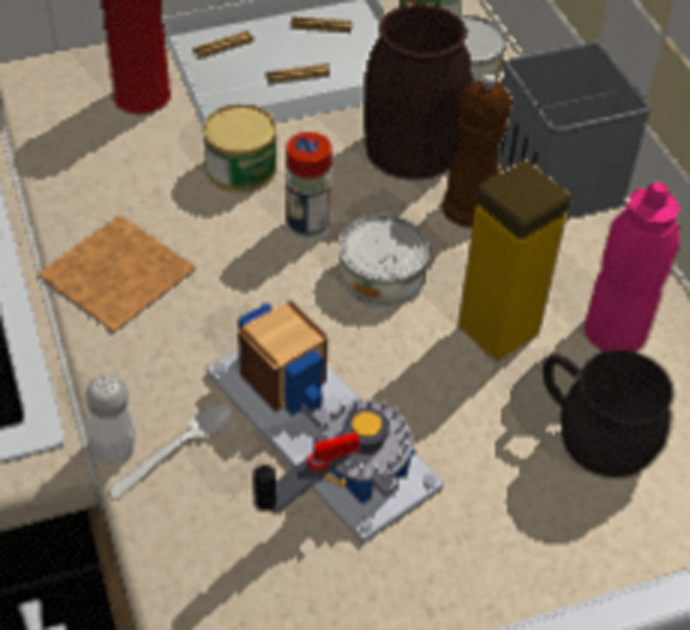

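View pics/t23.png

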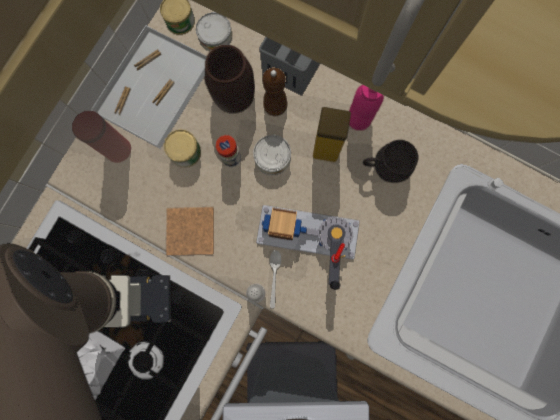

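The box sits snug between both jaws, with the dark ends facing towards and away from the robot and the lever on TIGHTEN. The spoon, shaker and tins are where they were, and the arm is clear of everything. I'll hand it in.

```bash
python3 -c "
from cell import arm,sensors
s=sensors.observe(); print(s['clock'],s['force'])
print(arm.sign_off())"
```

```text
25.8667 [ 0.23687671 -0.49938905 -0.31847932]
the job is handed in; nothing more can be done
None
```

The tea box is turned a quarter round and clamped with its pale sides facing the jaws. I handed the job in at 25.9 s of the 72 s allowed.

1. **Release:** I flipped the lever to RELEASE and opened the jaw with two handle strokes, to a gap of about 73 mm.
2. **Turn:** I lifted the box by its pale sides, stood it on the mat and let go. I then took it by its dark sides and stood it back between the jaws a quarter turn round.
3. **Tighten:** I flipped the lever back to TIGHTEN and worked the handle until the box was tight.

**Last checks:**
- **Clamping force:** the last push at the knob read about 12–13 N, against the 8 N needed. Some of that is the gripper rubbing on the knob, so the true clamping effort is a little lower. I did not test the hold separately after letting go.
- **Pictures:** the final images show the box touching both jaws and the lever on TIGHTEN. The spoon, shaker, mug and tins look unmoved by eye, and the arm is clear of everything.
- **Disagreements:** the two cameras differed by about 5 mm, so I used the average of the two. Early on, a few move commands were refused because of missing keys; nothing moved on those.

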